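# Pin a clamshell filter holder and hold it shut

## Task

First swing the clamshell filter holder by its upright post round to its stop, then fold its open cover down onto the sprung pad. Then take the longer of the two headed pins out of the white stand, push it down through the holes of cover, holder and foot until its collar lies on the cover, and finish while still pressing down on the pin, so that it keeps the cover fully shut against the sprung pad. Do not let go at the end; leave the shorter pin, the brown bottle, the beaker and the stoppered conical flask where they stand.

Things in the scene. Friction and masses are not known exactly. Their poses are not given: they have to be found in the camera images.
- foot: fixed dark steel foot plate of the filter holder, 170 x 130 x 16 mm; origin on the table under its centre, on the vertical swivel axis. x points from the pin hole (x = -60 mm) towards the hinge end; at its stop the holder lies along this axis. A small steel stop block (16 x 14 mm, up to 42 mm above the table) stands on it at x = -76, y = -49 mm.
- foot_hole (a point): centre of the mouth of the pin hole in the foot: 15 mm diameter, vertical, goes through to the table; the mouth is 16 mm above the table, 60 mm from the swivel axis.
- holder (a joint): swivel of the aluminium holder (150 x 80 mm, its top 46 mm above the table) on the foot, rad: 0 = against its stop, its own pin hole (16 mm diameter) over the foot's hole; grows as the post end swings towards the foot's +y side (clockwise seen from above); starts at 0.4 to 0.8. Friction (0.25 Nm): stays where it is left.
- post_top (a point): top of the upright round steel post (18 mm diameter, from 24 to 78 mm above the table) on an arm at the holder's near end, 125 mm from the swivel axis, beyond the pin hole; the handle for swinging the holder, pinched from above or pushed.
- cover (a joint): hinge of the aluminium cover (150 x 80 x 12 mm, 0.3 kg) on the holder, rad: 0 = fully shut (its top 62 mm above the table), grows as the pin-hole edge goes up; starts at 0.85 to 1.35. Friction (0.26 Nm) keeps it at any angle above a sprung rubber pad, which stops it ajar at 0.04 to 0.06 rad; only a steady push (about 9 N at the pin hole) shuts it, and it springs ajar when let go.
- cover_hinge (a point): middle of the cover's horizontal hinge axis, 56 mm above the table, 60 mm from the swivel axis on the side opposite the post. The axis runs across the holder and lies at half the cover's thickness; the cover reaches 145 mm from it.
- cover_hole (a point): centre of the pin hole (16 mm diameter) on the cover's outer (top) face, 120 mm from the hinge axis; over the foot's hole when the cover is down and the holder at its stop. z is the outward normal of the cover.
- lock_pin: the longer steel pin, 0.1 kg, upright in the white stand, tip on the table: shank 12 mm diameter, 56 mm long, chamfered tip; above it a collar 26 mm diameter, 6 mm thick (56 to 62 mm from the tip); above that a round grip 18 mm diameter, 34 mm long (62 to 96 mm). Origin at the centre of the tip, z towards the grip.
- lock_pin_tip (a point): the centre of the longer pin's tip (same as its origin). Collar on the fully shut cover: the tip is 6 mm above the table, 10 mm below the foot hole's mouth.
- short_pin: the other pin, same shape but with a shank of 36 mm (76 mm over all), in the other hole of the stand; too short to reach the foot; to be left there. Origin at the centre of its tip.
- pin_stand: fixed white block 60 x 140 x 25 mm with two 14 mm through holes at y = -35 and +35 mm, one pin in each, either way round; origin under its centre.
- amber_bottle: brown glass bottle, 80 mm diameter, 170 mm tall, origin under its centre; bystander.
- beaker: glass beaker, 66 mm diameter, 85 mm tall, origin under its centre; bystander.
- flask: conical glass flask with stopper, 72 mm diameter, 111 mm tall, origin under its centre; bystander.
Mind the look-alikes: they are no part of the job. What is shaped like the lock_pin but red is not meant.

How it is judged:
By the outcome, as a careful person would: the job done as asked, in the order asked, and still so for the second after the job is handed in, while the arm keeps its last pose, push and grip.
It also fails if it takes over 72 s, if anything falls off the work surface, if the arm or the gripper's body presses on something with over 40 N, if the wrist force passes 120 N, or if a joint passes its speed limit or range.

## Robot

A 6-joint arm with a two-finger parallel gripper is mounted at the origin on the work surface. World frame = base frame: x ahead of the robot, y to its left, z up, the work surface at z = 0. Lengths are in m, angles in degrees, forces in N, time in s.
With the tool pointing down it reaches from about 0.35 to 0.875 m from the base axis. Payload 4.2 kg.
Tool frame: the origin (TCP) lies between the finger pads; the fingertips stand 14 mm ahead of it and the grasp point (between the pads) lies 5 mm behind it; x points along the fingers, y is the direction in which the jaws open and shut, and the axes are right-handed (so a half turn about x gives the same grasp; the last joint's range is limited). The gripper opens to 87 mm and grips with 3 to 60 N. Pads are 19 mm wide; open, the fingers measure 117 mm over their backs; the gripper's body (75 mm by 190 mm) begins 51 mm behind the grasp point.
Start: joints at [-48.381, 22.042, 0.453, 0, -68.411, -14.817], TCP at [0.282, -0.558, 0.237] pointing down, gripper open.
Joint ranges: [-179.83, 179.83], [-69.29, 118.12], [-61.27, 80.66], [-181.25, 117.63], [-171.15, -9.14], [-177.46, 177.46]. Speed limits (degrees/s): [159.86, 159.86, 180, 180, 180, 180].

## Interface

Orientations are given as a 3x3 rotation matrix whose columns are the frame's x, y, z axes.
In Python, from station import r, imaging, job gives the robot as it stands. The module is installed in compiled form; this text tells all that it offers.
- The arm moves only by the tool apply_moves, never from a script. Its arguments are lists of equal length, an entry for each row: "xyz": the shift along the tool's x, y, z in m, a list of three; "twist": the turn about the tool's x in degrees; "claw": the opening, from 0 (shut) to 1 (fully open). A call has 1 to 12 rows; each row shifts and turns the pose as measured when the row begins, along the tool's axes as they then stand; what a row does not reach is not made up. A row lasts 1/10 s, in which the tool goes at most 50 mm and 8.59 degrees, less where a joint would pass 70% of its speed; a pose out of reach is approached as far as the arm can. A call is refused whole if a number of a shift passes 0.05 or a number of a turn 8.59, either way. A call with a gripper value outside its range is refused whole. The fingers move at their own pace and stop on an object; the grip force is fixed at half the most. Time passes only in rows, so rows that do not move let the fingers close. It gives the time, the measured TCP pose, the force and the opening at its end, in the units of the state.
- r.sense(): the state, without advancing time (a new reading comes with each control period).
- imaging.capture(name): name is "scene" or "top"; returns a dict with "pixels" (400x640x3 uint8, red, green, blue), "mtx" (3x3 intrinsics, pixels), "view" (4x4, takes a point from world to camera coordinates). Camera axes: x right, y down, z forward; pixel columns grow to the right and rows downward; lengths in m; the calibration is good to about 2 mm. A picture is of the moment at which its call begins. There is no depth.
- job.finish_job(): hands the job in, once; it reports no verdict.
Trained networks look in a picture, given as the dict that the camera call returned (one of the last four; its "shot" number tells which), for a name from the list of things; names that differ only in an ending like _2 or _b are one class to them, and where a whole thing is asked for, a point or a joint stands for the part that bears it (a point fixed in the world has none). Each returns a list of dicts, best first, with "p" (0 to 1); they miss things now and then, are a little off and sometimes report something else, mostly with a low value. They report only what shows in the picture. A call takes as long as a camera call. They do not tell look-alikes from the thing itself.
- imaging.regions_of(query, picture): "mask" (400x640 bool, what is visible of it) and "centre" ([column, row] in pixels, amid what is visible of it).
The state is a dict: "time_s": time; "joints": joint angles; "joint_velocities": joint speeds; "effort": joint torques, N m; "tcp_pos": TCP position; "ee_rot": TCP orientation; "wrist_force": force on the tool from outside, world axes, zero at the start; "moment": the same for the moment, N m; "gripper_width": opening from 0.0 (shut) to 1.0 (fully open).
Only numpy, scipy, OpenCV 4.12 (cv2) and the standard library are available. Lean on these libraries where they do the work, as an engineer would, in place of code of your own. Each camera call takes 0.05 s, during which the arm holds its last target.

## Working session

There is one attempt and no reset: what is moved stays moved. The work goes in short steps, Python scripts to look and compute and a tool call to move; the robot and the scene stay as the last step left them, time stands still between calls to the robot, and variables do not carry over. Pictures are saved under pics/ and viewed, and the job is handed in when it is done.

Besides the shell and the picture viewer there is one more tool, called after "Request:" as name(argument=value, ...), one argument or row to a line, values as JSON. apply_moves: Moves the arm, as the interface text tells. Its arguments: {"type":"object","properties":{"xyz":{"type":"array","items":{"type":"array","items":{"type":"number"}}},"twist":{"type":"array","items":{"type":"number"}},"claw":{"type":"array","items":{"type":"number"}}},"required":["xyz","twist","claw"]}

```bash
mkdir -p pics; cat > h.py <<'E'
from station import r, imaging, job
import numpy as np, cv2
def shot(name,fn):
    p=imaging.capture(name); cv2.imwrite('pics/'+fn,p['pixels'][:,:,::-1]); return p
def proj(p,X):
    X=np.atleast_2d(X).astype(float); V=np.array(p['view']);K=np.array(p['mtx'])
    c=X@V[:3,:3].T+V[:3,3]; u=c@K.T; return u[:,:2]/u[:,2:]
def back(p,uv,z):
    V=np.array(p['view']);K=np.array(p['mtx']); R=V[:3,:3];t=V[:3,3]
    d=R.T@np.linalg.solve(K,[uv[0],uv[1],1.]); o=-R.T@t
    return o+d*(z-o[2])/d[2]
E
python3 - <<'E'
from h import *
a=shot('scene','s1.png'); b=shot('top','t1.png')
s=r.sense(); print(s['tcp_pos'],np.round(s['ee_rot'],3),s['gripper_width'],s['time_s'],s['wrist_force'])
for p in (a,b):
    V=np.array(p['view']); print(-V[:3,:3].T@V[:3,3], np.round(p['mtx'],1).tolist())
E
```

```text
[ 0.28160273 -0.55738362  0.23556841] [[-0.001 -0.451  0.893]
 [ 0.002  0.893  0.451]
 [-1.     0.002 -0.   ]] 0.9989625476858707 0.1 [ 0.12468602 -0.23933776 -0.83992516]
[ 1.02193092 -0.57878244  0.76325578] [[411.3, 0.0, 319.2], [0.0, 411.3, 204.2], [0.0, 0.0, 1.0]]
[ 0.43950028 -0.02894782  1.19187849] [[384.0, 0.0, 319.2], [0.0, 384.0, 195.3], [0.0, 0.0, 1.0]]
```

View pics/s1.png

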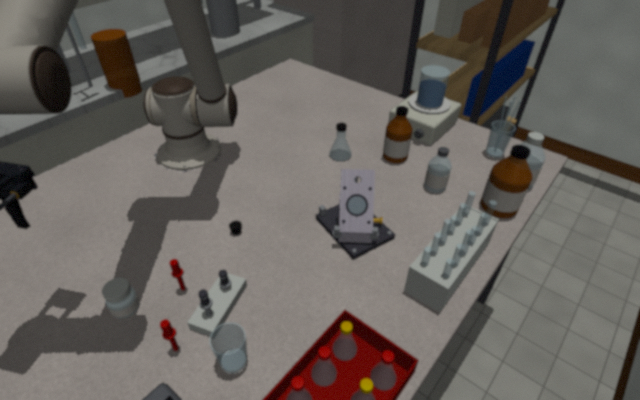

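View pics/t1.png

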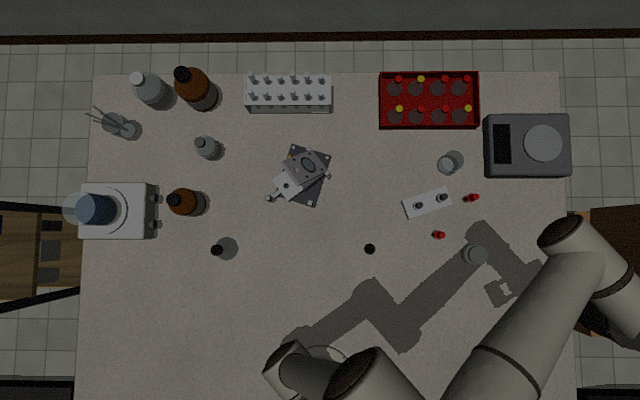

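```bash
python3 - <<'E'
from h import *
a=imaging.capture('scene'); b=imaging.capture('top')
for n in ['foot','holder','post_top','cover','cover_hinge','cover_hole','foot_hole','lock_pin','short_pin','pin_stand','amber_bottle','beaker','flask']:
    for nm,p in (('s',a),('t',b)):
        try:
            L=imaging.regions_of(n,p)
            print(n,nm,[(round(d['p'],2),np.round(d['centre'],1).tolist(),int(d['mask'].sum())) for d in L[:4]])
        except Exception as e: print(n,nm,e)
    if n in('cover','pin_stand'):pass
E
```

```text
foot s [(0.72, [357.1, 218.5], 3876), (0.36, [222.8, 280.9], 180), (0.26, [219.4, 306.7], 1646)]
foot t [(0.85, [301.9, 176.7], 2467)]
holder s [(0.83, [354.6, 210.5], 2674)]
holder t [(0.92, [298.0, 172.6], 1673)]
post_top s [(0.8, [358.1, 206.8], 2620)]
post_top t [(0.55, [297.3, 174.6], 1759)]
cover s [(0.59, [355.4, 201.4], 2166)]
cover t [(0.85, [302.6, 168.5], 958)]
cover_hinge s [(0.68, [355.1, 202.7], 2064)]
cover_hinge t [(0.83, [303.6, 170.4], 988), (0.4, [451.4, 161.5], 502)]
cover_hole s [(0.6, [355.3, 201.2], 2102), (0.56, [200.8, 302.6], 259), (0.54, [399.0, 141.8], 1203)]
cover_hole t [(0.65, [304.5, 167.0], 937)]
foot_hole s [(0.84, [355.4, 216.8], 4017), (0.41, [205.8, 305.9], 270)]
foot_hole t [(0.78, [299.6, 176.1], 2507)]
lock_pin s [(0.58, [171.8, 333.3], 331), (0.55, [177.6, 269.8], 261), (0.49, [204.8, 304.4], 209)]
lock_pin t [(0.66, [469.7, 196.4], 84), (0.4, [440.8, 199.3], 61)]
short_pin s [(0.49, [222.4, 281.4], 170)]
short_pin t [(0.47, [415.3, 201.1], 37)]
pin_stand s [(0.62, [219.8, 306.4], 1547), (0.25, [220.6, 280.1], 170)]
pin_stand t [(0.74, [423.6, 203.1], 759)]
amber_bottle s [(0.72, [398.9, 139.5], 1213), (0.45, [356.3, 202.5], 2141)]
amber_bottle t [(0.84, [186.1, 199.1], 842)]
beaker s [(0.58, [229.6, 344.8], 1597)]
beaker t [(0.74, [450.4, 159.9], 534)]
flask s [(0.74, [342.8, 146.4], 534), (0.59, [358.3, 206.6], 2808)]
flask t [(0.6, [222.9, 249.9], 492)]
```

```bash
python3 - <<'E'
import cv2
s=cv2.imread('pics/s1.png');t=cv2.imread('pics/t1.png')
cv2.imwrite('pics/c1.png',cv2.resize(s[160:265,300:410],None,fx=5.4,fy=5.4,interpolation=cv2.INTER_CUBIC))
cv2.imwrite('pics/c2.png',cv2.resize(t[135:215,255:340],None,fx=7,fy=7,interpolation=cv2.INTER_CUBIC))
import numpy as np
A=cv2.resize(s[255:345,155:255],None,fx=5,fy=5,interpolation=cv2.INTER_CUBIC)
B=cv2.resize(t[180:225,395:455],None,fx=5,fy=5,interpolation=cv2.INTER_CUBIC)
C=np.zeros((450,800,3),np.uint8);C[:,:500]=A;C[:225,500:800]=B
cv2.imwrite('pics/c3.png',C)
E
```

```text
(no output)
```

View pics/c1.png

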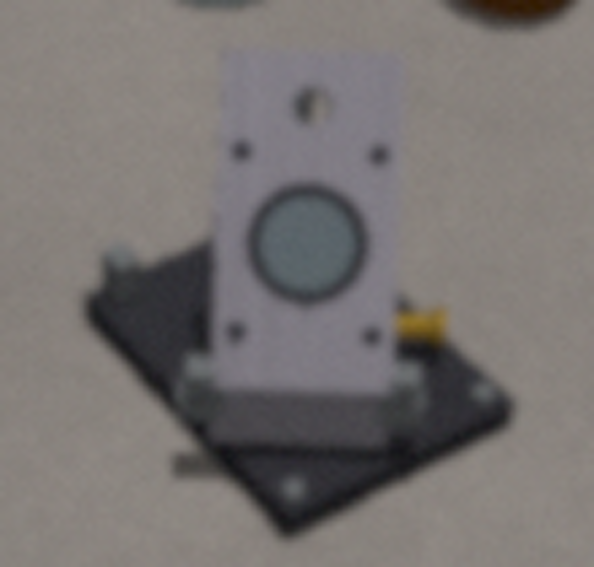

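View pics/c2.png

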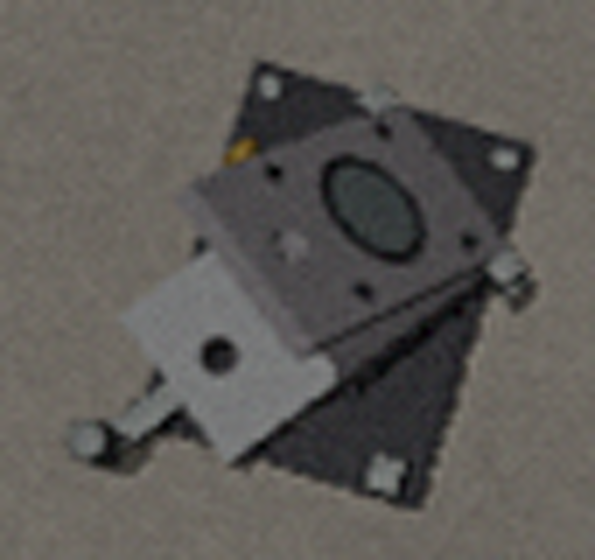

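View pics/c3.png

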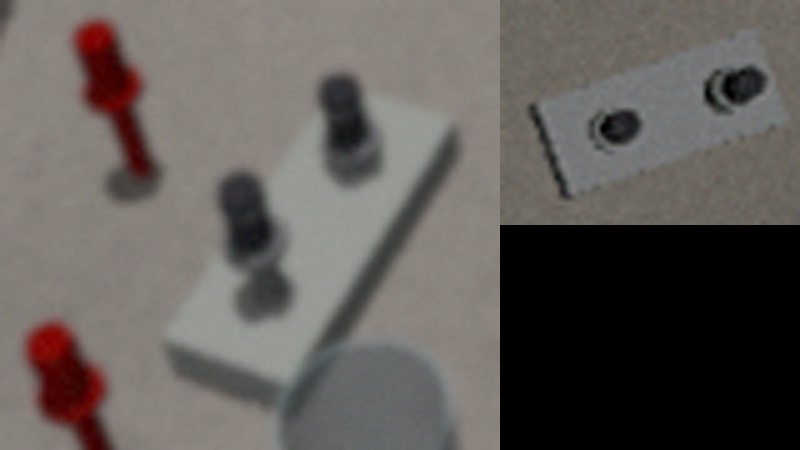

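```bash
cat > fit.py <<'E'
from h import *
from scipy.optimize import least_squares
a=imaging.capture('scene'); b=imaging.capture('top')
T=lambda u,v:(255+u/7-.5+.07,135+v/7-.43); S=lambda u,v:(300+u/5.4-.4,160+v/5.4-.4)
def R(t): c,s=np.cos(t),np.sin(t); return np.array([[c,-s,0],[s,c,0],[0,0,1]])
def foot(P,X): return R(P[2])@np.array(X)+[P[0],P[1],0]
def hold(P,X): return foot(P,R(-P[3])@np.array(X))   # X in holder frame (x to hinge)
def cov(P,d,y,h):  # d from hinge, h above midplane
    q=P[4]; return hold(P,[.06-d*np.cos(q)+0*h+h*np.sin(q), y, .056+d*np.sin(q)+h*np.cos(q)])
obs=[(b,T(262,65),lambda P:foot(P,[.085,.065,.016])),(b,T(535,150),lambda P:foot(P,[.085,-.065,.016])),(b,T(420,508),lambda P:foot(P,[-.085,-.065,.016])),
(a,S(288,518),lambda P:foot(P,[.085,-.065,.016])),(a,S(512,400),lambda P:foot(P,[.085,.065,.016])),(a,S(90,298),lambda P:foot(P,[-.085,-.065,.016])),
(b,T(219,355),lambda P:hold(P,[-.06,0,.046])),(b,T(88,440),lambda P:hold(P,[-.125,0,.078])),
(a,S(313,106),lambda P:cov(P,.12,0,.006)),(a,S(223,55),lambda P:cov(P,.145,-.04,.006)),(a,S(402,55),lambda P:cov(P,.145,.04,.006)),
(b,T(293,247),lambda P:cov(P,.12,0,.006)),
]
def res(P): return np.concatenate([proj(p,f(P))[0]-uv for p,uv,f in obs])
c=back(b,(300,174),.016)
best=min((least_squares(res,[c[0],c[1],y,.6,1.1],loss='soft_l1') for y in(-.6,-.3,0,.3)),key=lambda s:s.cost)
P=best.x; print(P,best.cost); print(np.round(res(P).reshape(-1,2),1).tolist())
print('post',hold(P,[-.125,0,.078]),'postgoal',foot(P,[-.125,0,.078]),'hole',foot(P,[-.06,0,.016]))
print('cover hole',cov(P,.12,0,.006),'edge',cov(P,.145,0,.006))
np.save('P.npy',P)
L=lambda u,v:(155+u/5-.4,255+v/5-.4); Rr=lambda u,v:(395+(u-500)/5-.4,180+v/5-.4)
# stand: top corners
st=[(b,Rr(540,105),0),(b,Rr(568,195),0),(b,Rr(785,122),0),(b,Rr(752,32),0)]
print('stand corners z25',[np.round(back(b,uv,.025),4).tolist() for _,uv,_ in st])
for nm,uv in (('far',L(340,150)),('near',L(250,240))):
    print(nm,back(a,uv,.06))
for z in(.076,.096): print(z,back(b,Rr(623,125),z),back(b,Rr(748,82),z))
print('scene grip tops', [ (z,back(a,L(340,88),z),back(a,L(240,188),z)) for z in (.076,.096)])
print('others', back(a,(229,345),.04),back(b,(370,249),0.02),back(b,(440,235),0.08),back(b,(471,197),.08))
E
python3 fit.py
```

```text
[ 0.61304604  0.0566104  -0.30696817  0.60551762  0.89033325] 4.87173681592258
[[-0.5, -1.5], [0.2, -1.3], [-0.2, -0.3], [-0.2, -0.3], [0.2, 0.2], [-1.7, -1.0], [0.5, -0.3], [0.2, -0.3], [-0.7, 0.1], [-0.6, -1.5], [0.1, -0.7], [-0.3, -0.4]]
post [0.53657337 0.15548877 0.078     ] postgoal [0.49388928 0.09438164 0.078     ] hole [0.55585079 0.0747406  0.016     ]
cover hole [0.60641759 0.06518092 0.15304869] edge [0.59679498 0.07762285 0.17248073]
stand corners z25 [[0.5312, -0.2474, 0.025], [0.4768, -0.2633, 0.025], [0.5211, -0.3941, 0.025], [0.5758, -0.3758, 0.025]]
far [ 0.53333961 -0.30270511  0.06      ]
near [ 0.53976501 -0.35507037  0.06      ]
0.076 [ 0.51566485 -0.28534687  0.076     ] [ 0.54070213 -0.35760705  0.076     ]
0.096 [ 0.51429975 -0.28075141  0.096     ] [ 0.53888828 -0.35171645  0.096     ]
scene grip tops [(0.076, array([ 0.51982147, -0.2879644 ,  0.076     ]), array([ 0.52802756, -0.34701943,  0.076     ])), (0.096, array([ 0.53443348, -0.29642757,  0.096     ]), array([ 0.54240076, -0.35376402,  0.096     ]))]
others [ 0.63718127 -0.37959224  0.04      ] [ 0.38509155 -0.14824072  0.02      ] [ 0.42852027 -0.34164359  0.08      ] [ 0.53753413 -0.43268568  0.08      ]
```

```bash
cat > plan.py <<'E'
from h import *
import sys,json
def yawof(R): return np.degrees(np.arctan2(R[1,1],R[0,1]))
def plan(target,yaw=None,n=None,step=.045,tw=8.5,claw=1,pos=None,R=None,show=True):
    s=r.sense(); p=np.array(s['tcp_pos']) if pos is None else np.array(pos); R=np.array(s['ee_rot']) if R is None else R
    d=np.array(target)-p; dy=0 if yaw is None else (yaw-yawof(R)+180)%360-180
    if n is None: n=int(max(np.ceil(np.abs(d).max()/step),np.ceil(np.linalg.norm(d)/.049),np.ceil(abs(dy)/tw),1))
    rows=[]
    for i in range(n):
        rows.append(np.round(R.T@(d/n),4)); 
        a=np.radians(-dy/n); rx=cv2.Rodrigues(np.array([a,0,0.]))[0]; R=R@rx
    if show:
        print('n',n,'d',np.round(d,4),'dyaw',round(dy,1)); print(json.dumps([[float(x) for x in q] for q in rows])); print('twist',round(-dy/n,2))
    return rows
def st():
    s=r.sense(); print('t',round(s['time_s'],2),'tcp',np.round(s['tcp_pos'],4),'yaw',round(yawof(np.array(s['ee_rot'])),2),'tilt',np.round(np.array(s['ee_rot'])[:,0],3),'F',np.round(s['wrist_force'],1),'M',np.round(s['moment'],2),'g',round(s['gripper_width'],3),'q',np.round(s['joints'],0))
E
python3 - <<'E'
from plan import *
st(); plan([.537,.156,.20],-142.3)
E
```

```text
t 1.6 tcp [ 0.2818 -0.5578  0.2365] yaw 116.81 tilt [-0.  0. -1.] F [-0.3 -0.1  0.3] M [-0.   -0.01  0.04] g 0.999 q [-48.  22.   0.   0. -68. -15.]
n 16 d [ 0.2552  0.7138 -0.0365] dyaw 100.9
[[0.0023, 0.0326, 0.0344], [0.0023, 0.0287, 0.0377], [0.0023, 0.0243, 0.0406], [0.0023, 0.0197, 0.0431], [0.0023, 0.0149, 0.045], [0.0023, 0.0098, 0.0463], [0.0023, 0.0047, 0.0471], [0.0023, -0.0005, 0.0474], [0.0023, -0.0057, 0.047], [0.0023, -0.0108, 0.0461], [0.0023, -0.0158, 0.0447], [0.0023, -0.0207, 0.0426], [0.0023, -0.0252, 0.0401], [0.0023, -0.0295, 0.0371], [0.0023, -0.0334, 0.0336], [0.0023, -0.0369, 0.0298]]
twist -6.31
```

Request:
apply_moves(
  xyz=[
    [0.0, 0.033, 0.034],
    [0.0, 0.029, 0.038],
    [0.0, 0.024, 0.041],
    [0.0, 0.02, 0.043],
    [0.0, 0.015, 0.045],
    [0.0, 0.01, 0.046],
    [0.0, 0.005, 0.047],
    [0.0, 0.0, 0.047],
    [0.0, -0.006, 0.047],
    [0.0, -0.011, 0.046],
    [0.0, -0.016, 0.045],
    [0.0, -0.021, 0.043],
  ],
  twist=[-6.3, -6.3, -6.3, -6.3, -6.3, -6.3, -6.3, -6.3, -6.3, -6.3, -6.3, -6.3],
  claw=[0.6, 0.6, 0.6, 0.6, 0.6, 0.6, 0.6, 0.6, 0.6, 0.6, 0.6, 0.6],
)

```text
time_s: 2.8
tcp_pos: [0.4666, -0.0036, 0.2374]
ee_rot: [[0.008, -0.966, -0.258], [-0.002, -0.258, 0.966], [-1.0, -0.007, -0.004]]
wrist_force: [0.7, -0.3, 0.6]
gripper_width: 0.598
```

```bash
python3 - <<'E'
from plan import *
st(); plan([.537,.156,.14],-142.3)
E
```

```text
t 2.8 tcp [ 0.4666 -0.0036  0.2374] yaw -165.05 tilt [ 0.008 -0.002 -1.   ] F [ 0.7 -0.3  0.6] M [-0.03 -0.07  0.05] g 0.598 q [ 20.   6. -21.   0. -62.  -5.]
n 5 d [ 0.0704  0.1596 -0.0974] dyaw 22.8
[[0.0195, -0.0217, 0.0273], [0.0195, -0.0238, 0.0255], [0.0195, -0.0257, 0.0235], [0.0195, -0.0275, 0.0214], [0.0195, -0.0291, 0.0191]]
twist -4.55
```

Request:
apply_moves(
  xyz=[
    [0.0, -0.022, 0.027],
    [0.01, -0.024, 0.025],
    [0.02, -0.026, 0.023],
    [0.02, -0.027, 0.021],
    [0.02, -0.029, 0.019],
    [0.0, 0.0, 0.0],
  ],
  twist=[-4.6, -4.6, -4.6, -4.6, -4.6, 0],
  claw=[0.6, 0.6, 0.6, 0.6, 0.6, 0.6],
)

```text
time_s: 3.4
tcp_pos: [0.5406, 0.1688, 0.1684]
ee_rot: [[0.016, -0.771, -0.637], [0.001, -0.637, 0.771], [-1.0, -0.014, -0.009]]
wrist_force: [-0.9, -0.6, -0.4]
gripper_width: 0.603
```

```bash
python3 - <<'E'
from plan import *
st(); plan([.537,.156,.065],-142.3)
a=shot('scene','s2.png'); b=shot('top','t2.png')
s=cv2.imread('pics/s2.png');t=cv2.imread('pics/t2.png')
C=np.zeros((550,800,3),np.uint8)
C[:550,:400]=cv2.resize(s[110:248,270:370],(400,550),interpolation=cv2.INTER_CUBIC);C[:400,400:]=cv2.resize(t[125:225,235:335],(400,400),interpolation=cv2.INTER_CUBIC)
cv2.imwrite('pics/c4.png',C)
E
```

```text
t 3.4 tcp [0.5406 0.1688 0.1684] yaw -140.43 tilt [ 0.016  0.001 -1.   ] F [-0.9 -0.6 -0.4] M [-0.08  0.28 -0.05] g 0.603 q [ 34.  19. -14.   1. -55.   5.]
n 3 d [-0.0036 -0.0128 -0.1034] dyaw -1.9
[[0.0344, 0.0041, -0.0022], [0.0344, 0.0041, -0.0023], [0.0344, 0.0041, -0.0023]]
twist 0.62
```

View pics/c4.png

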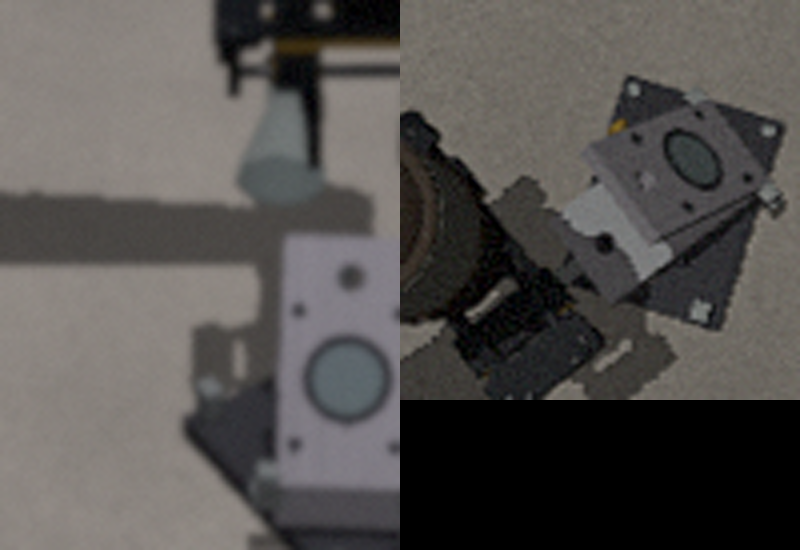

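Request:
apply_moves(
  xyz=[
    [0.02, 0.006, -0.004],
    [0.02, 0.006, -0.003],
    [0.01, 0.0, 0.0],
    [0.0, 0.0, 0.0],
  ],
  twist=[1, 1, 0, 0],
  claw=[0.6, 0.6, 0.6, 0.6],
)

```text
time_s: 3.9
tcp_pos: [0.5374, 0.151, 0.1244]
ee_rot: [[0.026, -0.798, -0.602], [0.006, -0.602, 0.798], [-1.0, -0.024, -0.011]]
wrist_force: [0.2, -0.2, 0.2]
gripper_width: 0.6
```

```bash
python3 - <<'E'
from plan import *
st(); plan([.537,.156,.065],-142.3)
E
```

```text
t 3.9 tcp [0.5374 0.151  0.1244] yaw -142.94 tilt [ 0.026  0.006 -1.   ] F [ 0.2 -0.2  0.2] M [-0.08  0.18  0.  ] g 0.6 q [ 33.  21. -19.   1. -48.   4.]
n 2 d [-0.0004  0.005  -0.0594] dyaw 0.6
[[0.0297, -0.0006, 0.0024], [0.0297, -0.0006, 0.0024]]
twist -0.32
```

Request:
apply_moves(
  xyz=[
    [0.012, 0.0, 0.001],
    [0.012, 0.0, 0.001],
    [0.012, 0.0, 0.001],
    [0.012, 0.0, 0.001],
    [0.01, 0.0, 0.0],
    [0.0, 0.0, 0.0],
  ],
  twist=[0, 0, 0, 0, 0, 0],
  claw=[0.6, 0.6, 0.6, 0.6, 0.6, 0.6],
)

```text
time_s: 4.5
tcp_pos: [0.5384, 0.1553, 0.0645]
ee_rot: [[0.031, -0.798, -0.602], [0.008, -0.602, 0.798], [-0.999, -0.03, -0.012]]
wrist_force: [0.4, -0.1, 1.2]
gripper_width: 0.601
```

```bash
python3 - <<'E'
from plan import *
st(); plan([.537,.156,.065],-142.3)
a=shot('scene','s3.png'); b=shot('top','t3.png')
s=cv2.imread('pics/s3.png');t=cv2.imread('pics/t3.png')
C=np.zeros((550,800,3),np.uint8)
C[:550,:400]=cv2.resize(s[110:248,270:370],(400,550),interpolation=cv2.INTER_CUBIC);C[:400,400:]=cv2.resize(t[125:225,235:335],(400,400),interpolation=cv2.INTER_CUBIC)
cv2.imwrite('pics/c5.png',C)
E
```

```text
t 4.5 tcp [0.5384 0.1553 0.0645] yaw -142.95 tilt [ 0.031  0.008 -0.999] F [ 0.4 -0.1  1.2] M [-0.14  0.22  0.01] g 0.601 q [ 33.  26. -23.   1. -40.   3.]
n 1 d [-0.0014  0.0007  0.0005] dyaw 0.7
[[-0.0005, 0.0007, 0.0014]]
twist -0.65
```

View pics/c5.png

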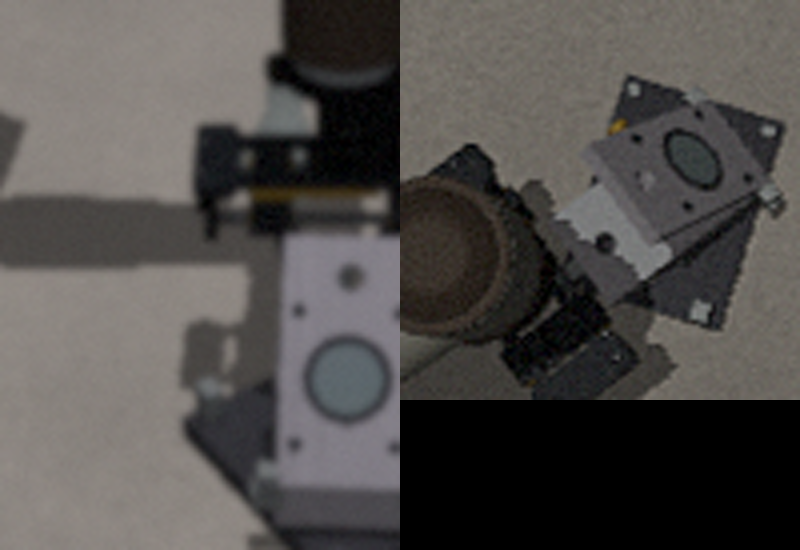

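Request:
apply_moves(
  xyz=[
    [0.0, 0.0, 0.0],
    [0.0, 0.0, 0.0],
    [0.0, 0.0, 0.0],
    [0.0, 0.0, 0.0],
    [0.0, 0.0, 0.0],
  ],
  twist=[0, 0, 0, 0, 0],
  claw=[0.1, 0.1, 0.1, 0.1, 0.1],
)

```text
time_s: 5.1
tcp_pos: [0.5404, 0.1564, 0.0681]
ee_rot: [[0.037, -0.797, -0.603], [0.011, -0.603, 0.798], [-0.999, -0.036, -0.014]]
wrist_force: [-2.1, -0.7, -1.5]
gripper_width: 0.229
```

```bash
cat > arc.py <<'E'
from plan import *
P=np.load('P.npy')
st()
s=r.sense(); p=np.array(s['tcp_pos']);R=np.array(s['ee_rot']); c=P[:2]
v=p[:2]-c; print('r',np.hypot(*v),'ang to foot -x',np.degrees((np.arctan2(v[1],v[0])-(P[2]+np.pi)+np.pi)%(2*np.pi)-np.pi))
E
python3 arc.py
```

```text
t 5.1 tcp [0.5404 0.1564 0.0681] yaw -142.9 tilt [ 0.037  0.011 -0.999] F [-2.1 -0.7 -1.5] M [-0.36  0.72 -0.03] g 0.229 q [ 33.  25. -22.   1. -40.   3.]
r 0.12343026684664107 ang to foot -x -36.354655449349465
```

Request:
apply_moves(
  xyz=[
    [0.0, 0.0066, -0.0002],
    [0.0, 0.0066, -0.0002],
    [0.0, 0.0066, -0.0002],
    [0.0, 0.0066, -0.0002],
    [0.0, 0.0066, -0.0002],
    [0.0, 0.0066, -0.0002],
    [0.0, 0.0066, -0.0002],
    [0.0, 0.0066, -0.0002],
  ],
  twist=[-3, -3, -3, -3, -3, -3, -3, -3],
  claw=[0.1, 0.1, 0.1, 0.1, 0.1, 0.1, 0.1, 0.1],
)

```text
time_s: 5.9
tcp_pos: [0.5065, 0.1182, 0.0681]
ee_rot: [[0.04, -0.471, -0.881], [0.015, -0.882, 0.472], [-0.999, -0.033, -0.028]]
wrist_force: [-0.2, 0.9, -0.3]
gripper_width: 0.199
```

```bash
python3 arc.py
```

```text
t 5.9 tcp [0.5065 0.1182 0.0681] yaw -118.1 tilt [ 0.04   0.015 -0.999] F [-0.2  0.9 -0.3] M [ 0.05  0.41 -0.21] g 0.199 q [ 31.  22. -28.   1. -37.  30.]
r 0.1230552990567257 ang to foot -x -12.449489971912605
```

Request:
apply_moves(
  xyz=[
    [0.0, 0.0055, -0.0002],
    [0.0, 0.0055, -0.0002],
    [0.0, 0.0055, -0.0002],
    [0.0, 0.0055, -0.0002],
  ],
  twist=[-2.5, -2.5, -2.5, -2.5],
  claw=[0.1, 0.1, 0.1, 0.1],
)

```text
time_s: 6.3
tcp_pos: [0.4972, 0.0977, 0.0681]
ee_rot: [[0.04, -0.306, -0.951], [0.017, -0.952, 0.307], [-0.999, -0.028, -0.033]]
wrist_force: [0.0, 0.8, 0.4]
gripper_width: 0.197
```

```bash
python3 arc.py
```

```text
t 6.3 tcp [0.4972 0.0977 0.0681] yaw -107.81 tilt [ 0.04   0.017 -0.999] F [0.  0.8 0.4] M [ 0.17  0.46 -0.14] g 0.197 q [ 30.  21. -30.   1. -36.  42.]
r 0.1229290067614542 ang to foot -x -1.9574631770829278
```

Request:
apply_moves(
  xyz=[
    [0.0, 0.004, 0.0],
    [0.0, 0.004, 0.0],
    [0.0, 0.004, 0.0],
  ],
  twist=[-1, -1, 0],
  claw=[0.1, 0.1, 0.1],
)

```text
time_s: 6.6
tcp_pos: [0.4963, 0.0939, 0.0682]
ee_rot: [[0.05, -0.273, -0.961], [0.032, -0.961, 0.275], [-0.998, -0.044, -0.04]]
wrist_force: [-4.1, 19.0, -3.2]
gripper_width: 0.202
```

```bash
python3 arc.py
```

```text
t 6.6 tcp [0.4963 0.0939 0.0682] yaw -105.89 tilt [ 0.05   0.032 -0.998] F [-4.1 19.  -3.2] M [5.25 1.89 0.23] g 0.202 q [ 29.  21. -31.  -0. -35.  45.]
r 0.12260602090008689 ang to foot -x -0.12764372910540395
```

Request:
apply_moves(
  xyz=[
    [0.0, 0.0, 0.0],
    [0.0, 0.0, 0.0],
    [-0.02, 0.0, 0.0],
    [-0.04, 0.0, 0.0],
    [-0.04, 0.0, 0.0],
    [-0.04, 0.0, 0.0],
    [-0.03, 0.0, 0.0],
    [0.0, 0.0, 0.0],
  ],
  twist=[0, 0, 0, 0, 0, 0, 0, 0],
  claw=[0.5, 0.5, 0.5, 0.5, 0.5, 0.5, 0.5, 0.5],
)

```text
time_s: 7.4
tcp_pos: [0.4872, 0.0864, 0.2441]
ee_rot: [[0.048, -0.275, -0.96], [0.027, -0.961, 0.276], [-0.999, -0.039, -0.039]]
wrist_force: [0.6, 0.8, -0.2]
gripper_width: 0.501
```

```bash
python3 arc.py; python3 - <<'E'
from h import *
a=shot('scene','s4.png'); b=shot('top','t4.png')
s=cv2.imread('pics/s4.png');t=cv2.imread('pics/t4.png')
C=np.zeros((550,800,3),np.uint8)
C[:550,:400]=cv2.resize(s[130:268,300:400],(400,550),interpolation=cv2.INTER_CUBIC);C[:400,400:]=cv2.resize(t[125:225,245:345],(400,400),interpolation=cv2.INTER_CUBIC)
cv2.imwrite('pics/c6.png',C)
E
```

```text
t 7.4 tcp [0.4872 0.0864 0.2441] yaw -105.96 tilt [ 0.048  0.027 -0.999] F [ 0.6  0.8 -0.2] M [-0.1   0.2  -0.02] g 0.501 q [ 29.   7. -19.  -0. -61.  45.]
r 0.12935347004019412 ang to foot -x 4.28157506937475
```

View pics/c6.png

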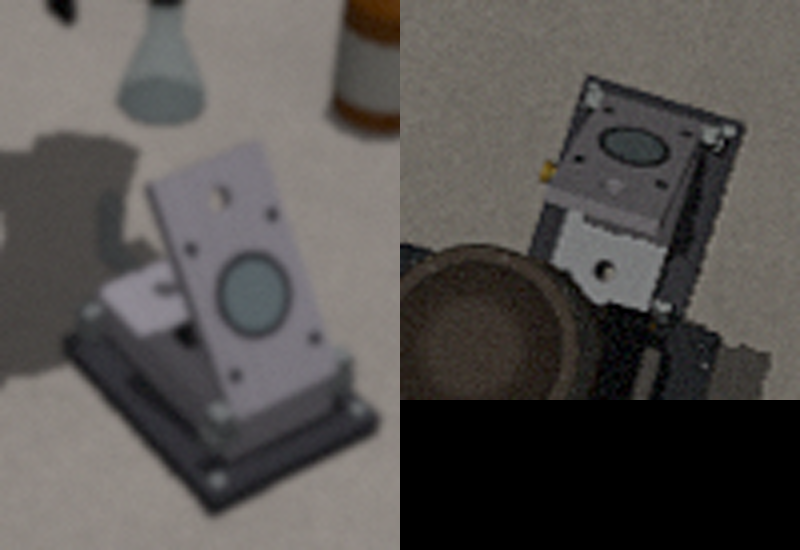

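```bash
cat > cv.py <<'E'
from plan import *
P=np.load('P.npy'); P[3]=0
from scipy.optimize import least_squares
def R(t): c,s=np.cos(t),np.sin(t); return np.array([[c,-s,0],[s,c,0],[0,0,1]])
def foot(X): return R(P[2])@np.array(X)+[P[0],P[1],0]
def tcp_for(q,d=.118): return foot([.06-d*np.cos(q)+.006*np.sin(q)+.0095*(q>.1), 0, .056+d*np.sin(q)+.006*np.cos(q)+.014])
def rows(qs,claw=0):
    s=r.sense(); p=np.array(s['tcp_pos']); Rm=np.array(s['ee_rot']); out=[]
    for q in qs:
        t=tcp_for(q); out.append(np.round(Rm.T@(t-p),3).tolist()); p=t
    print(out)
E
python3 - <<'E'
from cv import *
st(); print([np.round(tcp_for(q),3).tolist() for q in (.95,.5,.05)])
plan(tcp_for(.95)+[0,0,.03],-107.6,claw=0,step=.03)
E
```

```text
t 7.5 tcp [0.485  0.0859 0.2399] yaw -106.02 tilt [ 0.04   0.025 -0.999] F [ 0.1  0.3 -0.2] M [-0.09  0.31  0.01] g 0.498 q [ 29.   8. -19.  -0. -61.  45.]
[[0.619, 0.055, 0.169], [0.583, 0.066, 0.132], [0.558, 0.074, 0.082]]
n 5 d [ 0.1335 -0.031  -0.0404] dyaw -1.6
[[0.009, -0.0011, -0.0271], [0.009, -0.0013, -0.0271], [0.009, -0.0014, -0.0271], [0.009, -0.0016, -0.0271], [0.009, -0.0017, -0.0271]]
twist 0.32
```

Request:
apply_moves(
  xyz=[
    [0.0, -0.001, -0.027],
    [0.005, -0.001, -0.027],
    [0.005, -0.001, -0.027],
    [0.01, -0.001, -0.027],
    [0.01, -0.002, -0.02],
    [0.0, 0.0, 0.0],
  ],
  twist=[0.3, 0.3, 0.3, 0.3, 0.3, 0],
  claw=[0, 0, 0, 0, 0, 0],
)

```text
time_s: 8.1
tcp_pos: [0.6091, 0.0514, 0.2014]
ee_rot: [[0.021, -0.304, -0.952], [0.019, -0.952, 0.304], [-1.0, -0.024, -0.014]]
wrist_force: [-0.2, -0.2, -1.3]
gripper_width: 0.055
```

```bash
python3 - <<'E'
from cv import *
st(); plan(tcp_for(.95)+[0,0,.01],-107.6)
a=shot('scene','s5.png')
cv2.imwrite('pics/c7.png',cv2.resize(a['pixels'][100:268,280:420,::-1],None,fx=3.5,fy=3.5,interpolation=cv2.INTER_CUBIC))
E
```

```text
t 8.1 tcp [0.6091 0.0514 0.2014] yaw -107.69 tilt [ 0.021  0.019 -1.   ] F [-0.2 -0.2 -1.3] M [-0.16  0.31 -0.04] g 0.055 q [ 20.  22.  -5.  -1. -62.  53.]
n 1 d [ 0.0094  0.0035 -0.022 ] dyaw 0.1
[[0.0222, -0.0057, -0.0076]]
twist -0.09
```

View pics/c7.png

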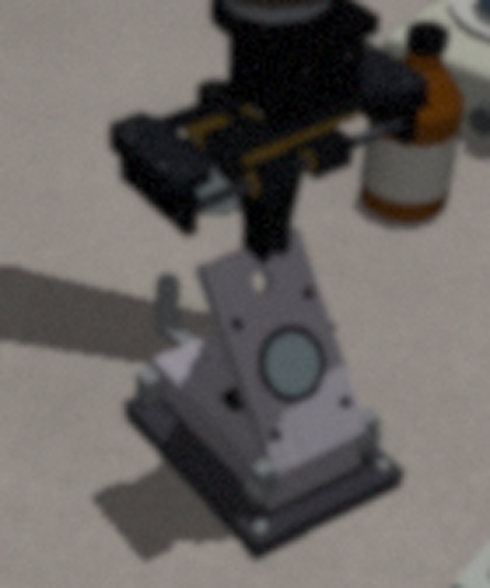

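```bash
python3 - <<'E'
from cv import *
rows([.95,.9,.83,.76,.69,.62,.55,.48,.41,.34,.27])
E
```

```text
[[0.033, -0.006, -0.009], [0.003, 0.0, 0.005], [0.005, 0.0, 0.007], [0.005, 0.0, 0.006], [0.006, 0.0, 0.006], [0.006, 0.0, 0.005], [0.007, 0.0, 0.005], [0.007, 0.0, 0.005], [0.007, 0.0, 0.004], [0.007, 0.0, 0.004], [0.008, 0.0, 0.003]]
```

Request:
apply_moves(
  xyz=[
    [0.016, -0.005, -0.005],
    [0.014, 0.0, -0.004],
    [0.003, 0.0, 0.005],
    [0.005, 0.0, 0.006],
    [0.005, 0.0, 0.006],
    [0.006, 0.0, 0.006],
    [0.006, 0.0, 0.005],
  ],
  twist=[0, 0, 0, 0, 0, 0, 0],
  claw=[0, 0, 0, 0, 0, 0, 0],
)

```text
time_s: 8.85
tcp_pos: [0.5895, 0.0642, 0.1435]
ee_rot: [[0.022, -0.301, -0.953], [0.018, -0.953, 0.302], [-1.0, -0.024, -0.016]]
wrist_force: [1.7, -1.5, -0.1]
gripper_width: 0.006
```

```bash
python3 - <<'E'
from cv import *
st(); s=r.sense(); f=R(-P[2])@(np.array(s['tcp_pos'])-[P[0],P[1],0]); print('foot frame',np.round(f,4))
rows([.55,.48,.41,.34,.27])
a=shot('scene','s6.png')
cv2.imwrite('pics/c8.png',cv2.resize(a['pixels'][100:268,280:420,::-1],None,fx=3.5,fy=3.5,interpolation=cv2.INTER_CUBIC))
E
```

```text
t 8.85 tcp [0.5895 0.0642 0.1435] yaw -107.55 tilt [ 0.022  0.018 -1.   ] F [ 1.7 -1.5 -0.1] M [-0.22 -0.05  0.06] g 0.006 q [ 22.  23. -12.  -1. -53.  51.]
foot frame [-2.470e-02  1.000e-04  1.435e-01]
[[0.007, 0.0, 0.003], [0.007, 0.0, 0.005], [0.007, 0.0, 0.004], [0.007, 0.0, 0.004], [0.008, 0.0, 0.003]]
```

View pics/c8.png

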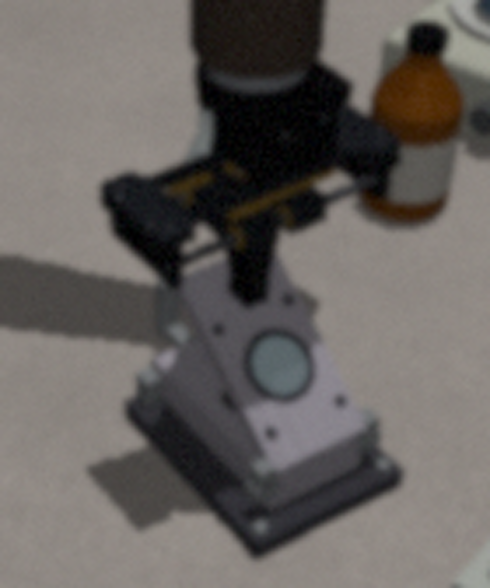

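Request:
apply_moves(
  xyz=[
    [0.007, 0.0, 0.004],
    [0.007, 0.0, 0.004],
    [0.007, 0.0, 0.004],
    [0.007, 0.0, 0.004],
    [0.008, 0.0, 0.003],
    [0.008, 0.0, 0.002],
    [0.008, 0.0, 0.002],
  ],
  twist=[0, 0, 0, 0, 0, 0, 0],
  claw=[0, 0, 0, 0, 0, 0, 0],
)

```text
time_s: 9.6
tcp_pos: [0.5657, 0.0729, 0.0869]
ee_rot: [[0.021, -0.301, -0.953], [0.019, -0.953, 0.302], [-1.0, -0.024, -0.015]]
wrist_force: [2.1, -2.0, 1.7]
gripper_width: 0.003
```

```bash
python3 - <<'E'
from cv import *
st(); s=r.sense(); f=R(-P[2])@(np.array(s['tcp_pos'])-[P[0],P[1],0]); print('foot frame',np.round(f,4))
E
```

```text
t 9.6 tcp [0.5657 0.0729 0.0869] yaw -107.54 tilt [ 0.021  0.019 -1.   ] F [ 2.1 -2.   1.7] M [-0.6  -0.29 -0.03] g 0.003 q [ 23.  25. -19.  -1. -45.  50.]
foot frame [-0.05    0.0012  0.0869]
```

Request:
apply_moves(
  xyz=[
    [0.004, 0.0, 0.001],
    [0.003, 0.0, 0.0],
    [0.003, 0.0, 0.0],
  ],
  twist=[0, 0, 0],
  claw=[0, 0, 0],
)

```text
time_s: 9.9
tcp_pos: [0.5647, 0.0732, 0.0768]
ee_rot: [[0.02, -0.301, -0.954], [0.017, -0.953, 0.301], [-1.0, -0.022, -0.014]]
wrist_force: [-2.9, 0.6, 8.8]
gripper_width: 0.007
```

```bash
python3 - <<'E'
from cv import *
st(); plan([.54,-.15,.2],-90+0,step=.03)
E
```

```text
t 9.9 tcp [0.5647 0.0732 0.0768] yaw -107.5 tilt [ 0.02   0.017 -1.   ] F [-2.9  0.6  8.8] M [-0.05  1.11 -0.01] g 0.007 q [ 23.  26. -20.  -1. -43.  50.]
n 8 d [-0.0247 -0.2232  0.1232] dyaw 17.5
[[-0.0159, 0.0272, -0.0057], [-0.0159, 0.0274, -0.0046], [-0.0159, 0.0275, -0.0036], [-0.0159, 0.0277, -0.0025], [-0.0159, 0.0277, -0.0015], [-0.0159, 0.0278, -0.0004], [-0.0159, 0.0278, 0.0007], [-0.0159, 0.0277, 0.0017]]
twist -2.19
```

Request:
apply_moves(
  xyz=[
    [-0.02, 0.0, 0.0],
    [-0.03, 0.01, 0.0],
    [-0.03, 0.03, 0.0],
    [-0.02, 0.035, 0.0],
    [-0.01, 0.035, 0.0],
    [0.0, 0.035, 0.0],
    [0.0, 0.035, 0.0],
    [0.0, 0.03, 0.0],
    [0.0, 0.02, 0.0],
    [0.0, 0.0, 0.0],
  ],
  twist=[0, 0, 0, 0, 0, 0, 0, 0, 0, 0],
  claw=[0.5, 0.5, 0.5, 0.5, 0.5, 0.5, 0.5, 0.5, 0.5, 0.5],
)

```text
time_s: 10.9
tcp_pos: [0.4883, -0.153, 0.1822]
ee_rot: [[0.013, -0.3, -0.954], [0.02, -0.954, 0.301], [-1.0, -0.023, -0.006]]
wrist_force: [-1.0, -1.1, 0.2]
gripper_width: 0.5
```

```bash
python3 - <<'E'
from cv import *
st()
a=shot('scene','s7.png'); b=shot('top','t7.png')
s=cv2.imread('pics/s7.png');t=cv2.imread('pics/t7.png')
C=np.zeros((600,800,3),np.uint8)
C[:300,:400]=cv2.resize(s[170:260,300:420],(400,300),interpolation=cv2.INTER_CUBIC);C[:400,400:]=cv2.resize(t[135:215,260:340],(400,400),interpolation=cv2.INTER_CUBIC)
C[300:,:400]=cv2.resize(s[255:345,155:275],(400,300),interpolation=cv2.INTER_CUBIC)
cv2.imwrite('pics/c9.png',C); cv2.imwrite('pics/x.png',s)
E
```

```text
t 10.9 tcp [ 0.4883 -0.153   0.1822] yaw -107.49 tilt [ 0.013  0.02  -1.   ] F [-1.  -1.1  0.2] M [-0.11  0.14  0.06] g 0.5 q [  0.  14. -20.  -1. -56.  73.]
```

View pics/c9.png

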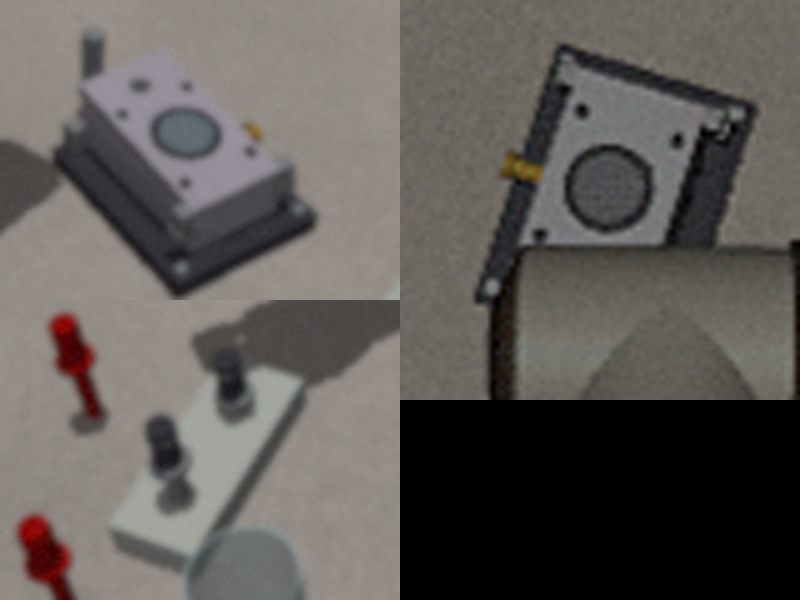

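View pics/t7.png

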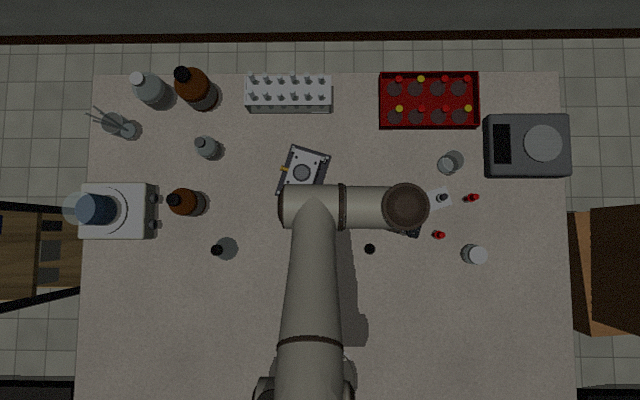

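```bash
python3 - <<'E'
from cv import *
plan([.5405,-.3525,.17],-107.6,step=.03)
E
```

```text
n 7 d [ 0.0513 -0.2009 -0.0123] dyaw -0.2
[[0.0013, 0.0252, -0.0155], [0.0013, 0.0252, -0.0156], [0.0013, 0.0252, -0.0156], [0.0013, 0.0252, -0.0156], [0.0013, 0.0252, -0.0156], [0.0013, 0.0252, -0.0156], [0.0013, 0.0252, -0.0156]]
twist 0.03
```

Request:
apply_moves(
  xyz=[
    [0.0, 0.024, -0.015],
    [0.0, 0.026, -0.016],
    [0.0, 0.026, -0.016],
    [0.0, 0.026, -0.016],
    [0.0, 0.026, -0.016],
    [0.0, 0.026, -0.016],
    [0.0, 0.015, -0.01],
    [0.0, 0.0, 0.0],
  ],
  twist=[0, 0, 0, 0, 0, 0, 0, 0],
  claw=[0.5, 0.5, 0.5, 0.5, 0.5, 0.5, 0.5, 0.5],
)

```text
time_s: 11.8
tcp_pos: [0.5477, -0.3412, 0.1763]
ee_rot: [[0.013, -0.285, -0.959], [0.023, -0.958, 0.285], [-1.0, -0.026, -0.006]]
wrist_force: [-0.6, -0.4, -0.0]
gripper_width: 0.499
```

```bash
python3 - <<'E'
from cv import *
st(); plan([.5405,-.3525,.13],-107.6,step=.03)
a=shot('scene','s8.png')
s=cv2.imread('pics/s8.png')
cv2.imwrite('pics/c10.png',cv2.resize(s[200:350,130:290],None,fx=4,fy=4,interpolation=cv2.INTER_CUBIC))
b=shot('top','t8.png'); t=cv2.imread('pics/t8.png')
cv2.imwrite('pics/c11.png',cv2.resize(t[135:215,250:350],None,fx=7,fy=7,interpolation=cv2.INTER_CUBIC))
E
```

```text
t 11.8 tcp [ 0.5477 -0.3412  0.1763] yaw -106.54 tilt [ 0.013  0.023 -1.   ] F [-0.6 -0.4 -0. ] M [-0.06  0.17  0.01] g 0.499 q [-18.  27.  -1.  -2. -62.  93.]
n 2 d [-0.0072 -0.0113 -0.0463] dyaw -1.1
[[0.0229, 0.0071, 0.002], [0.0229, 0.0071, 0.0019]]
twist 0.53
```

View pics/c10.png

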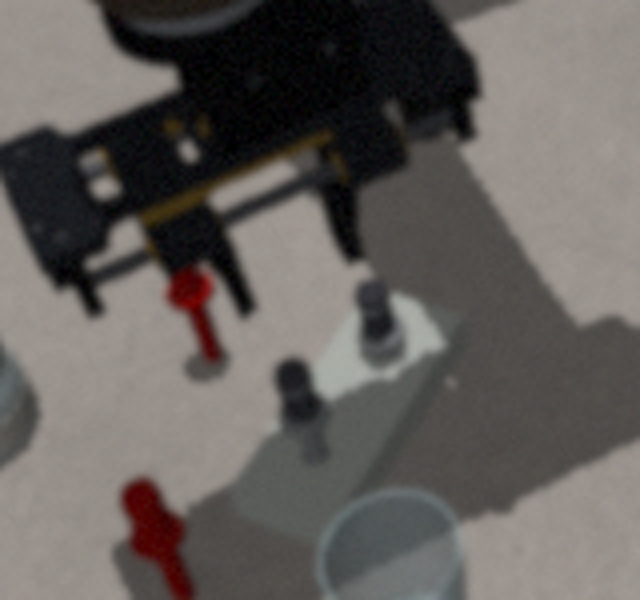

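View pics/c11.png

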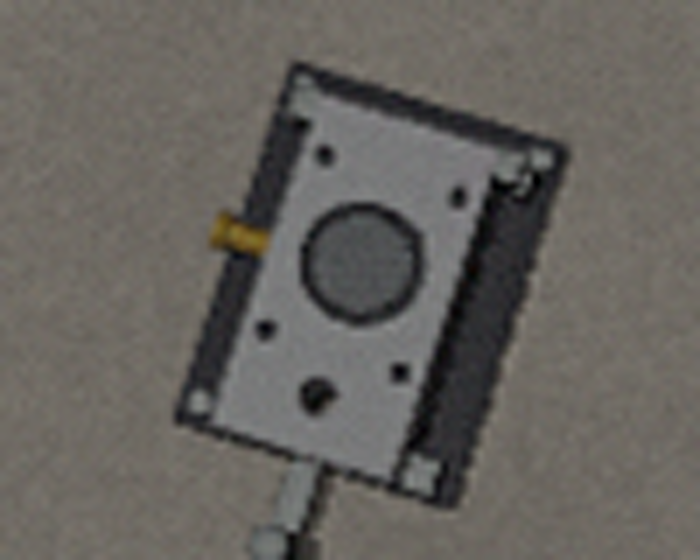

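```bash
cat > fit2.py <<'E'
from h import *
from scipy.optimize import least_squares
a=imaging.capture('scene'); b=imaging.capture('top')
T=lambda u,v:(250+u/7-.43,135+v/7-.43)
# scene crop c9 top-left: offset(300,170) scale 3.333
S=lambda u,v:(300+u/3.3333-.35,170+v/3.3333-.35)
def R(t): c,s=np.cos(t),np.sin(t); return np.array([[c,-s,0],[s,c,0],[0,0,1]])
def foot(P,X): return R(P[2])@np.array(X)+[P[0],P[1],0]
f=lambda *X:(lambda P:foot(P,X))
obs=[(b,T(297,65),f(.085,.065,.016)),(b,T(568,148),f(.085,-.065,.016)),(b,T(180,418),f(-.085,.065,.016)),(b,T(455,505),f(-.085,-.065,.016)),
(b,T(318,396),f(-.06,0,.067)),(b,T(272,543),f(-.125,0,.078)),
(a,S(140,86),f(-.06,0,.067)),(a,S(92,36),f(-.125,0,.078)),(a,S(178,288),f(.085,-.065,.016)),(a,S(316,214),f(.085,.065,.016)),(a,S(57,152),f(-.085,-.065,.016))]
P0=np.load('P.npy')[:3]
for nm,sel in (('all',obs),('top',obs[:6]),('scene',obs[6:])):
    res=lambda P: np.concatenate([proj(p,g(P))[0]-uv for p,uv,g in sel])
    q=least_squares(res,P0,loss='soft_l1'); print(nm,np.round(q.x,4),'hole',np.round(foot(q.x,[-.06,0,.06])[:2],4),'post',np.round(foot(q.x,[-.125,0,0])[:2],4)); print(np.round(res(q.x).reshape(-1,2),1).tolist())
print('hole direct top',back(b,T(318,396),.067),back(a,S(140,86),.067))
E
python3 fit2.py
```

```text
all [ 0.6134  0.0563 -0.3029] hole [0.5561 0.0742] post [0.4941 0.0936]
[[-0.5, -1.5], [0.5, -1.2], [-0.7, -0.2], [0.1, -0.0], [0.5, -0.2], [-0.1, -0.4], [-0.7, 0.4], [-0.3, -1.2], [-0.1, -0.7], [0.2, 0.0], [-2.2, -1.3]]
top [ 0.6117  0.056  -0.3068] hole [0.5545 0.0741] post [0.4925 0.0937]
[[-0.3, -1.0], [0.7, -0.6], [-0.7, 0.2], [0.0, 0.6], [0.5, 0.3], [-0.2, 0.1]]
scene [ 0.6153  0.0556 -0.3025] hole [0.5581 0.0735] post [0.496  0.0929]
[[-0.3, 0.8], [0.1, -0.8], [0.4, -0.1], [0.8, 0.5], [-1.8, -0.8]]
hole direct top [0.55545399 0.07570436 0.067     ] [0.55662826 0.07662743 0.067     ]
```

Request:
apply_moves(
  xyz=[
    [0.01, 0.009, 0.002],
    [0.015, 0.006, 0.002],
    [0.015, 0.0, 0.0],
    [0.0, 0.0, 0.0],
  ],
  twist=[0.5, 0.5, 0, 0],
  claw=[0.5, 0.5, 0.5, 0.5],
)

```text
time_s: 12.4
tcp_pos: [0.5381, -0.3487, 0.1357]
ee_rot: [[0.014, -0.297, -0.955], [0.024, -0.955, 0.297], [-1.0, -0.027, -0.006]]
wrist_force: [-0.6, 0.8, -1.4]
gripper_width: 0.499
```

```bash
python3 - <<'E'
from cv import *
st(); plan([.5405,-.3525,.08],-107.6,step=.015)
a=shot('scene','s9.png')
s=cv2.imread('pics/s9.png')
cv2.imwrite('pics/c12.png',cv2.resize(s[200:350,130:290],None,fx=4,fy=4,interpolation=cv2.INTER_CUBIC))
E
```

```text
t 12.4 tcp [ 0.5381 -0.3487  0.1357] yaw -107.26 tilt [ 0.014  0.024 -1.   ] F [-0.6  0.8 -1.4] M [-0.06  0.22  0.01] g 0.499 q [-19.  28.  -4.  -2. -57.  93.]
n 4 d [ 0.0024 -0.0038 -0.0557] dyaw -0.3
[[0.0139, 0.0011, -0.0008], [0.0139, 0.0011, -0.0008], [0.0139, 0.0011, -0.0008], [0.0139, 0.0011, -0.0008]]
twist 0.09
```

View pics/c12.png

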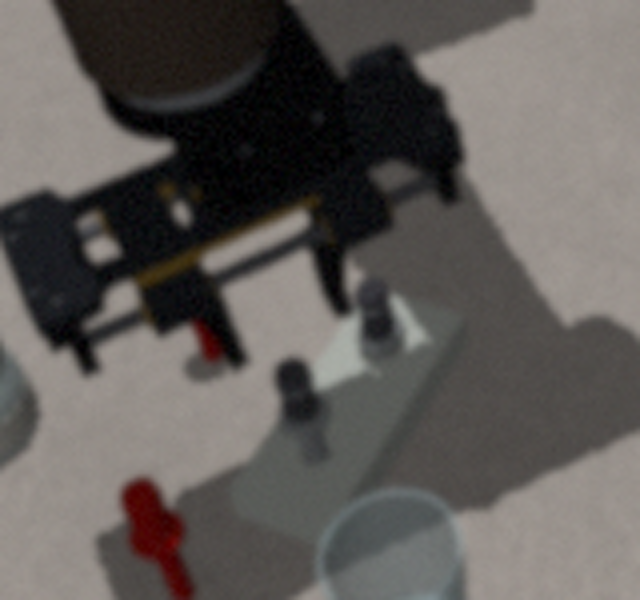

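Request:
apply_moves(
  xyz=[
    [0.012, 0.001, -0.001],
    [0.012, 0.001, -0.001],
    [0.012, 0.001, -0.001],
    [0.012, 0.0, 0.0],
    [0.006, 0.0, 0.0],
    [0.0, 0.0, 0.0],
  ],
  twist=[0, 0, 0, 0, 0, 0],
  claw=[0.5, 0.5, 0.5, 0.5, 0.5, 0.5],
)

```text
time_s: 13.05
tcp_pos: [0.5425, -0.3518, 0.0796]
ee_rot: [[0.018, -0.295, -0.955], [0.022, -0.955, 0.296], [-1.0, -0.026, -0.01]]
wrist_force: [-0.1, -0.2, -0.0]
gripper_width: 0.501
```

```bash
python3 - <<'E'
from cv import *
st(); plan([.5405,-.3525,.079],-107.6,step=.015)
a=shot('scene','s10.png')
s=cv2.imread('pics/s10.png')
cv2.imwrite('pics/c13.png',cv2.resize(s[230:330,150:260],None,fx=5,fy=5,interpolation=cv2.INTER_CUBIC))
E
```

```text
t 13.05 tcp [ 0.5425 -0.3518  0.0796] yaw -107.19 tilt [ 0.018  0.022 -1.   ] F [-0.1 -0.2 -0. ] M [-0.06  0.19 -0.05] g 0.501 q [-19.  32.  -7.  -2. -51.  93.]
n 1 d [-0.002  -0.0007 -0.0006] dyaw -0.4
[[0.0005, 0.0013, 0.0017]]
twist 0.41
```

View pics/c13.png

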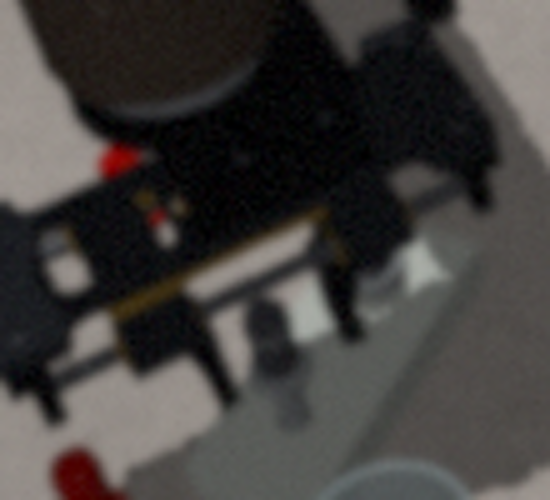

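```bash
python3 - <<'E'
from cv import *
a=imaging.capture('scene'); s=r.sense(); p=np.array(s['tcp_pos']); Rm=np.array(s['ee_rot'])
c=lambda X: np.round((proj(a,X)[0]-[150,230]+.4)*5)
for nm,v in (('tipL',[.014,.022,0]),('tipR',[.014,-.022,0]),('tipLo',[.014,.022,-.0095]),('tipRo',[.014,-.022,-.0095]),('mid',[.014,0,0])): print(nm,c(p+Rm@np.array(v)))
for z in (.025,.056,.062,.096): print(z,c([.5405,-.3525,z]),c([.5425,-.3518,z]))
E
```

```text
tipL [232. 381.]
tipR [335. 329.]
tipLo [240. 398.]
tipRo [345. 345.]
mid [284. 355.]
0.025 [297. 411.] [301. 412.]
0.056 [283. 368.] [288. 369.]
0.062 [280. 359.] [285. 361.]
0.096 [264. 308.] [269. 310.]
```

Request:
apply_moves(
  xyz=[
    [0.0, 0.001, 0.002],
    [0.0, 0.0, 0.0],
    [0.0, 0.0, 0.0],
    [0.0, 0.0, 0.0],
    [0.0, 0.0, 0.0],
    [0.0, 0.0, 0.0],
  ],
  twist=[0, 0, 0, 0, 0, 0],
  claw=[0.5, 0.1, 0.1, 0.1, 0.1, 0.1],
)

```text
time_s: 13.75
tcp_pos: [0.5418, -0.3532, 0.0832]
ee_rot: [[0.024, -0.295, -0.955], [0.019, -0.955, 0.295], [-1.0, -0.025, -0.017]]
wrist_force: [-0.6, -0.5, -1.2]
gripper_width: 0.196
```

```bash
python3 - <<'E'
from cv import *
st(); plan([.5405,-.3525,.2],-107.6,step=.03)
E
```

```text
t 13.75 tcp [ 0.5418 -0.3532  0.0832] yaw -107.15 tilt [ 0.024  0.019 -1.   ] F [-0.6 -0.5 -1.2] M [-0.43  0.24  0.06] g 0.196 q [-19.  32.  -7.  -2. -51.  94.]
n 4 d [-0.0013  0.0007  0.1168] dyaw -0.5
[[-0.0292, -0.0008, -0.0001], [-0.0292, -0.0008, -0.0001], [-0.0292, -0.0008, -0.0001], [-0.0292, -0.0008, -0.0001]]
twist 0.11
```

Request:
apply_moves(
  xyz=[
    [-0.01, 0.0, 0.0],
    [-0.02, 0.0, 0.0],
    [-0.025, 0.0, 0.0],
    [-0.025, 0.0, 0.0],
    [-0.025, 0.0, 0.0],
    [-0.015, 0.0, 0.0],
    [0.0, 0.0, 0.0],
  ],
  twist=[0, 0, 0, 0, 0, 0, 0],
  claw=[0.1, 0.1, 0.1, 0.1, 0.1, 0.1, 0.1],
)

```text
time_s: 14.45
tcp_pos: [0.5381, -0.3551, 0.2092]
ee_rot: [[0.022, -0.295, -0.955], [0.021, -0.955, 0.296], [-1.0, -0.026, -0.015]]
wrist_force: [0.7, -0.8, -0.2]
gripper_width: 0.2
```

```bash
python3 - <<'E'
from cv import *
st(); plan([.556,.075,.2],-107.6,step=.03)
a=shot('scene','s11.png')
s=cv2.imread('pics/s11.png')
cv2.imwrite('pics/c14.png',cv2.resize(s[170:340,130:270],None,fx=3.5,fy=3.5,interpolation=cv2.INTER_CUBIC))
E
```

```text
t 14.45 tcp [ 0.5381 -0.3551  0.2092] yaw -107.18 tilt [ 0.022  0.021 -1.   ] F [ 0.7 -0.8 -0.2] M [-0.13  0.13 -0.05] g 0.2 q [-20.  25.   1.  -2. -66.  93.]
n 15 d [ 0.0179  0.4301 -0.0092] dyaw -0.4
[[0.0012, -0.0277, 0.0074], [0.0012, -0.0277, 0.0074], [0.0012, -0.0277, 0.0074], [0.0012, -0.0277, 0.0074], [0.0012, -0.0277, 0.0074], [0.0012, -0.0277, 0.0074], [0.0012, -0.0277, 0.0074], [0.0012, -0.0277, 0.0074], [0.0012, -0.0277, 0.0075], [0.0012, -0.0277, 0.0075], [0.0012, -0.0277, 0.0075], [0.0012, -0.0277, 0.0075], [0.0012, -0.0277, 0.0075], [0.0012, -0.0277, 0.0075], [0.0012, -0.0277, 0.0075]]
twist 0.03
```

View pics/c14.png

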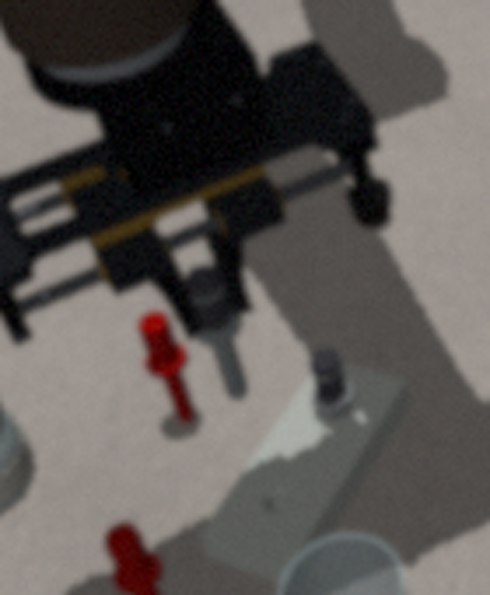

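```bash
python3 - <<'E'
from cv import *
a=imaging.capture('scene'); s=r.sense(); p=np.array(s['tcp_pos']); Rm=np.array(s['ee_rot'])
c=lambda X: np.round((proj(a,X)[0]-[130,170]+.4)*3.5)
for L in (.076,.08,.084): print(L,c(p+Rm@[L,0,0]),c(p+[0,0,-L]), 'collar bottom',c(p+Rm@[L-.056,0,0]),'grip top', c(p+Rm@[L-.096,0,0]))
E
```

```text
0.076 [241. 386.] [236. 387.] collar bottom [216. 320.] grip top [197. 268.]
0.08 [242. 391.] [238. 391.] collar bottom [218. 325.] grip top [199. 274.]
0.084 [244. 395.] [239. 396.] collar bottom [220. 330.] grip top [201. 279.]
```

Request:
apply_moves(
  xyz=[
    [0.0, -0.015, 0.005],
    [0.0, -0.025, 0.007],
    [0.0, -0.028, 0.0075],
    [0.0, -0.028, 0.0075],
    [0.0, -0.028, 0.0075],
    [0.0, -0.028, 0.0075],
    [0.0, -0.028, 0.0075],
    [0.0, -0.028, 0.0075],
    [0.0, -0.028, 0.0075],
    [0.0, -0.028, 0.0075],
    [0.0, -0.028, 0.0075],
    [0.0, -0.028, 0.0075],
  ],
  twist=[0, 0, 0, 0, 0, 0, 0, 0, 0, 0, 0, 0],
  claw=[0.1, 0.1, 0.1, 0.1, 0.1, 0.1, 0.1, 0.1, 0.1, 0.1, 0.1, 0.1],
)

```text
time_s: 15.75
tcp_pos: [0.5367, -0.0047, 0.1974]
ee_rot: [[-0.018, -0.302, -0.953], [0.031, -0.953, 0.301], [-0.999, -0.024, 0.026]]
wrist_force: [1.1, -0.8, -1.3]
gripper_width: 0.201
```

```bash
python3 - <<'E'
from cv import *
st(); plan([.556,.075,.2],-107.6,step=.03)
E
```

```text
t 15.75 tcp [ 0.5367 -0.0047  0.1974] yaw -107.57 tilt [-0.018  0.031 -0.999] F [ 1.1 -0.8 -1.3] M [-0.16 -0.04 -0.05] g 0.201 q [ 16.  16. -14.  -2. -61.  58.]
n 3 d [0.0193 0.0797 0.0026] dyaw -0.0
[[-0.0002, -0.0273, 0.0019], [-0.0002, -0.0273, 0.0019], [-0.0002, -0.0273, 0.0019]]
twist 0.01
```

Request:
apply_moves(
  xyz=[
    [0.0, -0.02, 0.002],
    [0.0, -0.018, 0.001],
    [0.0, -0.012, 0.0],
    [0.0, -0.008, 0.0],
    [0.0, 0.0, 0.0],
    [0.0, 0.0, 0.0],
  ],
  twist=[0, 0, 0, 0, 0, 0],
  claw=[0.1, 0.1, 0.1, 0.1, 0.1, 0.1],
)

```text
time_s: 16.35
tcp_pos: [0.5461, 0.0586, 0.193]
ee_rot: [[-0.031, -0.296, -0.955], [0.028, -0.955, 0.295], [-0.999, -0.018, 0.038]]
wrist_force: [0.2, 0.3, -1.1]
gripper_width: 0.198
```

```bash
python3 - <<'E'
from cv import *
st(); plan([.556,.075,.2],-107.6,step=.03)
E
```

```text
t 16.35 tcp [0.5461 0.0586 0.193 ] yaw -107.22 tilt [-0.031  0.028 -0.999] F [ 0.2  0.3 -1.1] M [-0.13  0.02  0.05] g 0.198 q [ 22.  18. -12.  -2. -62.  52.]
n 1 d [0.0099 0.0164 0.007 ] dyaw -0.4
[[-0.0068, -0.0187, -0.0043]]
twist 0.38
```

Request:
apply_moves(
  xyz=[
    [0.0, -0.01, -0.004],
    [0.005, -0.006, -0.003],
    [0.01, 0.0, -0.002],
    [0.01, 0.0, 0.0],
    [0.0, 0.0, 0.0],
  ],
  twist=[0, 0, 0, 0, 0],
  claw=[0.1, 0.1, 0.1, 0.1, 0.1],
)

```text
time_s: 16.85
tcp_pos: [0.5593, 0.071, 0.1652]
ee_rot: [[-0.032, -0.299, -0.954], [0.028, -0.954, 0.299], [-0.999, -0.017, 0.039]]
wrist_force: [-0.6, 0.6, -1.3]
gripper_width: 0.201
```

```bash
cat > look.py <<'E'
from cv import *
import sys
k=sys.argv[1]
st(); s=r.sense(); p=np.array(s['tcp_pos']); Rm=np.array(s['ee_rot'])
print('tip est',np.round(p+Rm@[.082,0,0],4))
a=shot('scene','s%s.png'%k); s=cv2.imread('pics/s%s.png'%k)
cv2.imwrite('pics/c%s.png'%k,cv2.resize(s[140:230,290:400],None,fx=6,fy=6,interpolation=cv2.INTER_CUBIC))
c=lambda X: np.round((proj(a,X)[0]-[290,140]+.42)*6)
print('tip px',c(p+Rm@[.082,0,0]),'hole px z.068',c([.556,.075,.067]),'top fit',c([.5555,.0757,.067]))
E
python3 look.py 20
```

```text
t 16.85 tcp [0.5593 0.071  0.1652] yaw -107.43 tilt [-0.032  0.028 -0.999] F [-0.6  0.6 -1.3] M [-0.18  0.14  0.04] g 0.201 q [ 22.  20. -12.  -3. -59.  51.]
tip est [0.5567 0.0733 0.0833]
tip px [309. 310.] hole px z.068 [309. 337.] top fit [309. 335.]
```

View pics/c20.png

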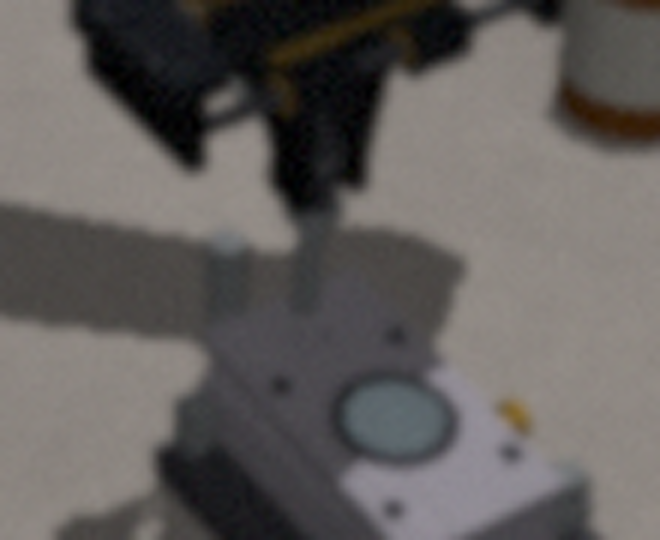

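```bash
python3 - <<'E'
import cv2,numpy as np
def en(fn,o):
    s=cv2.imread(fn); c=s[170:215,325:370].astype(float); c=np.clip((c-40)*3.0,0,255).astype(np.uint8)
    return cv2.resize(c,(400,400),interpolation=cv2.INTER_CUBIC)
cv2.imwrite('pics/e1.png',np.hstack([en('pics/s20.png',0),en('pics/s8.png',0)]))
E
```

```text
(no output)
```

View pics/e1.png

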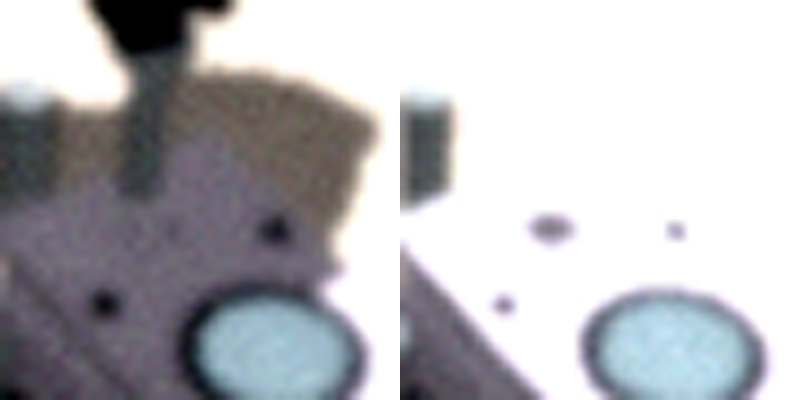

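```bash
python3 - <<'E'
from cv import *
a=imaging.capture('scene')
for z in (.064,.067,.069): print(z,back(a,(342.1-.4,195.65-.4),z),back(a,(342.1,195.65),z))
# hole centroid subpixel from s8 and t8
s=cv2.imread('pics/s8.png').astype(float).sum(2)
w=s[190:201,336:349]; bg=np.median(w); m=np.clip(bg*0.9-w,0,None); yy,xx=np.mgrid[190:201,336:349]; print('scene hole',(m*xx).sum()/m.sum(),(m*yy).sum()/m.sum())
h=np.array([(m*xx).sum()/m.sum(),(m*yy).sum()/m.sum()]); print(back(a,h,.067))
b=imaging.capture('top'); t=cv2.imread('pics/t8.png').astype(float).sum(2)
w=t[187:196,291:300]; bg=np.median(w); m=np.clip(bg*0.85-w,0,None); yy,xx=np.mgrid[187:196,291:300]; h=np.array([(m*xx).sum()/m.sum(),(m*yy).sum()/m.sum()]); print('top',h,back(b,h,.067))
E
```

```text
0.064 [0.55424137 0.08016395 0.064     ] [0.55599673 0.07957048 0.064     ]
0.067 [0.55624789 0.07733689 0.067     ] [0.55799571 0.07674596 0.067     ]
0.069 [0.55758557 0.07545218 0.069     ] [0.55932837 0.07486295 0.069     ]
scene hole 341.5551900584795 195.24259868421058
[0.55594303 0.07712031 0.067     ]
top [294.75795645 191.08690511] [0.55561525 0.07641764 0.067     ]
```

Request:
apply_moves(
  xyz=[
    [0.004, -0.003, 0.001],
    [0.004, 0.0, 0.0],
    [0.0, 0.0, 0.0],
  ],
  twist=[0, 0, 0],
  claw=[0.1, 0.1, 0.1],
)

```text
time_s: 17.3
tcp_pos: [0.5607, 0.075, 0.1599]
ee_rot: [[-0.026, -0.299, -0.954], [0.03, -0.954, 0.298], [-0.999, -0.021, 0.034]]
wrist_force: [0.4, -0.8, -1.1]
gripper_width: 0.196
```

```bash
python3 look.py 21; python3 - <<'E'
import cv2,numpy as np
s=cv2.imread('pics/s21.png'); c=s[170:215,325:370].astype(float); c=np.clip((c-40)*3.0,0,255).astype(np.uint8)
cv2.imwrite('pics/e2.png',cv2.resize(c,(540,540),interpolation=cv2.INTER_CUBIC))
E
```

```text
t 17.3 tcp [0.5607 0.075  0.1599] yaw -107.39 tilt [-0.026  0.03  -0.999] F [ 0.4 -0.8 -1.1] M [-0.18  0.1  -0.05] g 0.196 q [ 23.  21. -12.  -3. -58.  51.]
tip est [0.5585 0.0774 0.0779]
tip px [318. 317.] hole px z.068 [309. 337.] top fit [309. 335.]
```

View pics/e2.png

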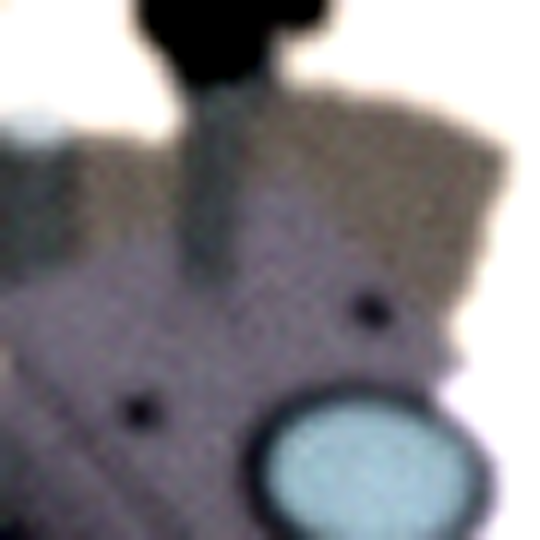

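Request:
apply_moves(
  xyz=[
    [0.002, 0.001, 0.002],
    [0.003, 0.001, 0.001],
    [0.002, 0.0, 0.0],
  ],
  twist=[0, 0, 0],
  claw=[0.1, 0.1, 0.1],
)

```text
time_s: 17.65
tcp_pos: [0.5572, 0.0742, 0.1534]
ee_rot: [[-0.024, -0.299, -0.954], [0.03, -0.954, 0.298], [-0.999, -0.021, 0.032]]
wrist_force: [0.9, 0.4, 1.1]
gripper_width: 0.198
```

```bash
python3 look.py 22
```

```text
t 17.65 tcp [0.5572 0.0742 0.1534] yaw -107.37 tilt [-0.024  0.03  -0.999] F [0.9 0.4 1.1] M [-0.23  0.14  0.03] g 0.198 q [ 23.  21. -13.  -3. -56.  51.]
tip est [0.5552 0.0766 0.0715]
tip px [310. 326.] hole px z.068 [309. 337.] top fit [309. 335.]
```

Request:
apply_moves(
  xyz=[
    [0.003, 0.0, 0.0],
    [0.003, 0.0, 0.0],
    [0.003, 0.0, 0.0],
  ],
  twist=[0, 0, 0],
  claw=[0.1, 0.1, 0.1],
)

```text
time_s: 18.0
tcp_pos: [0.5581, 0.0742, 0.1463]
ee_rot: [[-0.021, -0.297, -0.955], [0.029, -0.955, 0.297], [-0.999, -0.022, 0.029]]
wrist_force: [-1.3, 0.3, 4.6]
gripper_width: 0.194
```

```bash
python3 look.py 23
```

```text
t 18.0 tcp [0.5581 0.0742 0.1463] yaw -107.3 tilt [-0.021  0.029 -0.999] F [-1.3  0.3  4.6] M [-0.27  0.67  0.03] g 0.194 q [ 23.  21. -14.  -2. -55.  51.]
tip est [0.5564 0.0766 0.0643]
tip px [312. 340.] hole px z.068 [309. 337.] top fit [309. 335.]
```

View pics/c23.png

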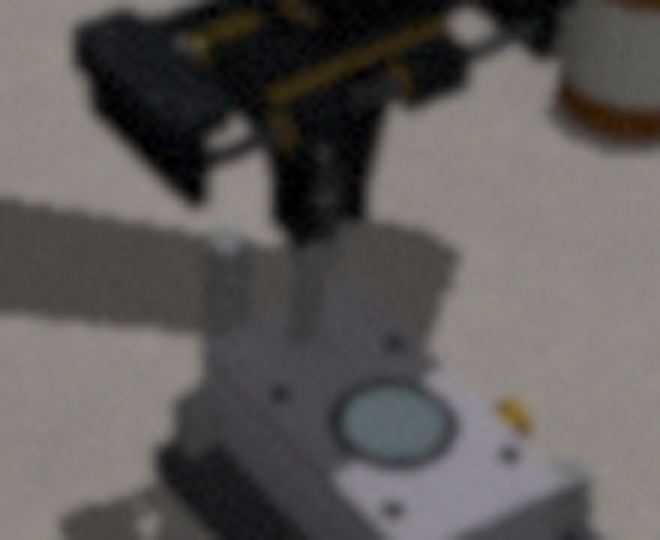

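```bash
python3 - <<'E'
import cv2,numpy as np
from h import *
s=cv2.imread('pics/s23.png'); c=s[170:215,325:370].astype(float); c=np.clip((c-40)*3.5,0,255).astype(np.uint8)
cv2.imwrite('pics/e3.png',cv2.resize(c,(540,540),interpolation=cv2.INTER_CUBIC))
a=imaging.capture('scene')
for d in ([0,0,0],[.005,0,0],[0,.005,0],[0,0,.005]): print(d,np.round(proj(a,np.array([.556,.0765,.064])+d),2))
E
```

```text
[0, 0, 0] [[341.38 196.25]]
[0.005, 0, 0] [[342.92 197.06]]
[0, 0.005, 0] [[342.55 195.28]]
[0, 0, 0.005] [[341.46 194.79]]
```

View pics/e3.png

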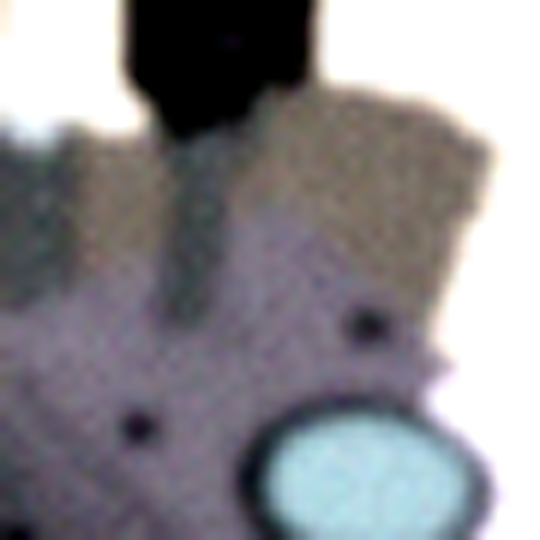

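Request:
apply_moves(
  xyz=[
    [-0.006, 0.0, 0.0],
    [-0.006, 0.0, 0.0],
    [0.0, 0.0, 0.0],
  ],
  twist=[0, 0, 0],
  claw=[0.1, 0.1, 0.1],
)

```text
time_s: 18.4
tcp_pos: [0.5578, 0.0742, 0.1572]
ee_rot: [[-0.023, -0.298, -0.954], [0.03, -0.954, 0.298], [-0.999, -0.022, 0.031]]
wrist_force: [-0.2, 0.5, -1.4]
gripper_width: 0.201
```

```bash
python3 look.py 24;  python3 - <<'E'
import cv2,numpy as np
from h import *
def en(f):
    s=cv2.imread(f); c=s[170:215,325:370].astype(float); c=np.clip((c-40)*3.5,0,255).astype(np.uint8)
    return cv2.resize(c,(400,400),interpolation=cv2.INTER_CUBIC)
cv2.imwrite('pics/e4.png',np.hstack([en('pics/s24.png'),en('pics/s21.png')]))
E
```

```text
t 18.4 tcp [0.5578 0.0742 0.1572] yaw -107.36 tilt [-0.023  0.03  -0.999] F [-0.2  0.5 -1.4] M [-0.2   0.03  0.01] g 0.201 q [ 23.  21. -13.  -3. -57.  51.]
tip est [0.5559 0.0767 0.0753]
tip px [312. 320.] hole px z.068 [309. 337.] top fit [309. 335.]
```

View pics/e4.png

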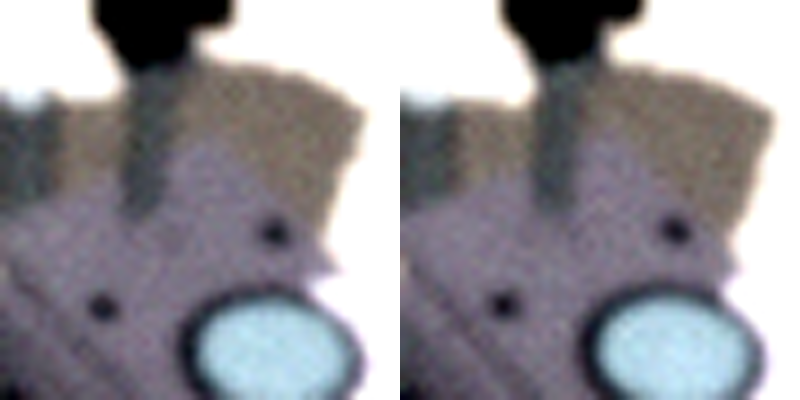

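Request:
apply_moves(
  xyz=[
    [0.001, -0.001, -0.001],
    [0.001, -0.001, -0.001],
    [0.001, 0.0, 0.0],
  ],
  twist=[0, 0, 0],
  claw=[0.1, 0.1, 0.1],
)

```text
time_s: 18.75
tcp_pos: [0.5598, 0.0756, 0.1527]
ee_rot: [[-0.025, -0.299, -0.954], [0.03, -0.954, 0.298], [-0.999, -0.021, 0.033]]
wrist_force: [-0.7, -1.3, -2.5]
gripper_width: 0.2
```

```bash
cat > look2.py <<'E'
from cv import *
import sys
k=sys.argv[1]
st(); s=r.sense(); p=np.array(s['tcp_pos']); Rm=np.array(s['ee_rot'])
print('tip est',np.round(p+Rm@[.082,0,0],4))
a=shot('scene','s%s.png'%k); s=cv2.imread('pics/s%s.png'%k)
c=s[170:215,325:370].astype(float); c=np.clip((c-40)*3.5,0,255).astype(np.uint8)
cv2.imwrite('pics/e%s.png'%k,cv2.resize(c,(540,540),interpolation=cv2.INTER_CUBIC))
f=lambda X: np.round((proj(a,X)[0]-[325,170]+.5)*12)
print('pred tip e-px',f(p+Rm@[.082,0,0]))
E
python3 look2.py 25
```

```text
t 18.75 tcp [0.5598 0.0756 0.1527] yaw -107.39 tilt [-0.025  0.03  -0.999] F [-0.7 -1.3 -2.5] M [-0.15  0.07  0.01] g 0.2 q [ 23.  21. -13.  -3. -57.  51.]
tip est [0.5577 0.0781 0.0708]
pred tip e-px [215. 297.]
```

View pics/e25.png

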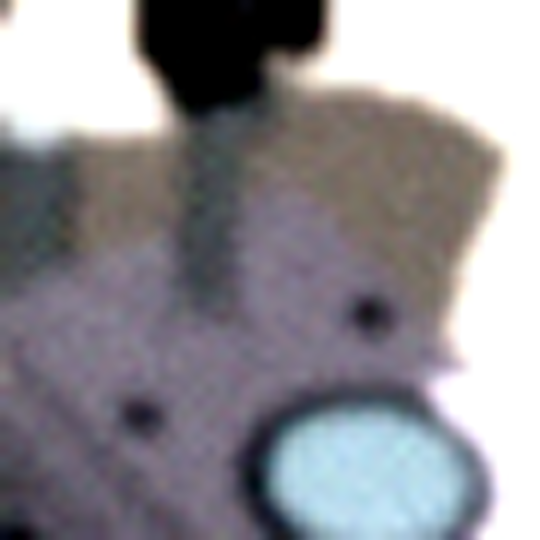

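Request:
apply_moves(
  xyz=[
    [0.003, 0.0, 0.0],
    [0.003, 0.0, 0.0],
    [0.003, 0.0, 0.0],
  ],
  twist=[0, 0, 0],
  claw=[0.1, 0.1, 0.1],
)

```text
time_s: 19.1
tcp_pos: [0.5596, 0.0758, 0.1429]
ee_rot: [[-0.025, -0.299, -0.954], [0.03, -0.954, 0.298], [-0.999, -0.021, 0.033]]
wrist_force: [-0.2, 0.6, -1.1]
gripper_width: 0.199
```

```bash
python3 look2.py 26
```

```text
t 19.1 tcp [0.5596 0.0758 0.1429] yaw -107.39 tilt [-0.025  0.03  -0.999] F [-0.2  0.6 -1.1] M [-0.21  0.04  0.01] g 0.199 q [ 23.  22. -14.  -3. -55.  51.]
tip est [0.5575 0.0783 0.061 ]
pred tip e-px [213. 330.]
```

View pics/e26.png

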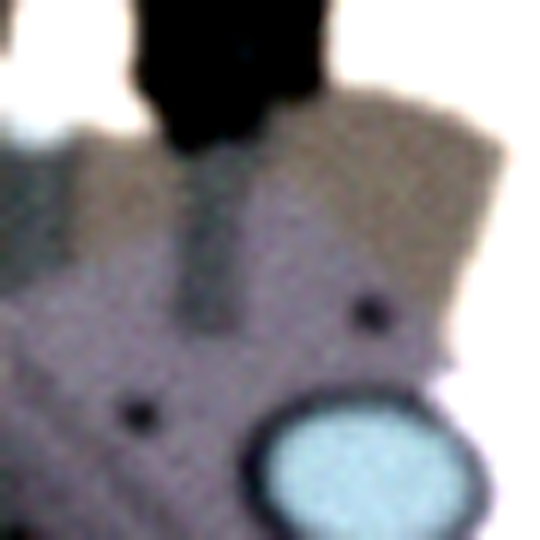

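Request:
apply_moves(
  xyz=[
    [0.004, 0.0, 0.0],
    [0.004, 0.0, 0.0],
    [0.004, 0.0, 0.0],
    [0.004, 0.0, 0.0],
  ],
  twist=[0, 0, 0, 0],
  claw=[0.1, 0.1, 0.1, 0.1],
)

```text
time_s: 19.55
tcp_pos: [0.5591, 0.0762, 0.1253]
ee_rot: [[-0.025, -0.299, -0.954], [0.03, -0.954, 0.298], [-0.999, -0.021, 0.033]]
wrist_force: [0.0, -0.4, -0.8]
gripper_width: 0.198
```

```bash
python3 -c "
from cv import *
st()"
```

```text
t 19.55 tcp [0.5591 0.0762 0.1253] yaw -107.4 tilt [-0.025  0.03  -0.999] F [ 0.  -0.4 -0.8] M [-0.31 -0.03 -0.01] g 0.198 q [ 23.  23. -15.  -3. -53.  51.]
```

Request:
apply_moves(
  xyz=[
    [0.004, 0.0, 0.0],
    [0.004, 0.0, 0.0],
    [0.004, 0.0, 0.0],
    [0.004, 0.0, 0.0],
  ],
  twist=[0, 0, 0, 0],
  claw=[0.1, 0.1, 0.1, 0.1],
)

```text
time_s: 19.95
tcp_pos: [0.5592, 0.0766, 0.1081]
ee_rot: [[-0.024, -0.299, -0.954], [0.029, -0.954, 0.298], [-0.999, -0.021, 0.032]]
wrist_force: [-0.5, -1.3, -1.0]
gripper_width: 0.2
```

```bash
python3 -c "
from cv import *
st()"
```

```text
t 19.95 tcp [0.5592 0.0766 0.1081] yaw -107.38 tilt [-0.024  0.029 -0.999] F [-0.5 -1.3 -1. ] M [-0.39 -0.16  0.03] g 0.2 q [ 23.  24. -16.  -3. -51.  51.]
```

Request:
apply_moves(
  xyz=[
    [0.003, 0.0, 0.0],
    [0.003, 0.0, 0.0],
    [0.003, 0.0, 0.0],
    [0.003, 0.0, 0.0],
  ],
  twist=[0, 0, 0, 0],
  claw=[0.1, 0.1, 0.1, 0.1],
)

```text
time_s: 20.35
tcp_pos: [0.5592, 0.0767, 0.0953]
ee_rot: [[-0.024, -0.298, -0.954], [0.029, -0.954, 0.297], [-0.999, -0.021, 0.031]]
wrist_force: [-0.9, -1.4, 5.5]
gripper_width: 0.2
```

```bash
python3 look.py 27
```

```text
t 20.35 tcp [0.5592 0.0767 0.0953] yaw -107.35 tilt [-0.024  0.029 -0.999] F [-0.9 -1.4  5.5] M [-0.51  0.24  0.04] g 0.2 q [ 23.  25. -17.  -3. -49.  51.]
tip est [0.5573 0.0791 0.0134]
tip px [312. 424.] hole px z.068 [309. 337.] top fit [309. 335.]
```

View pics/c27.png

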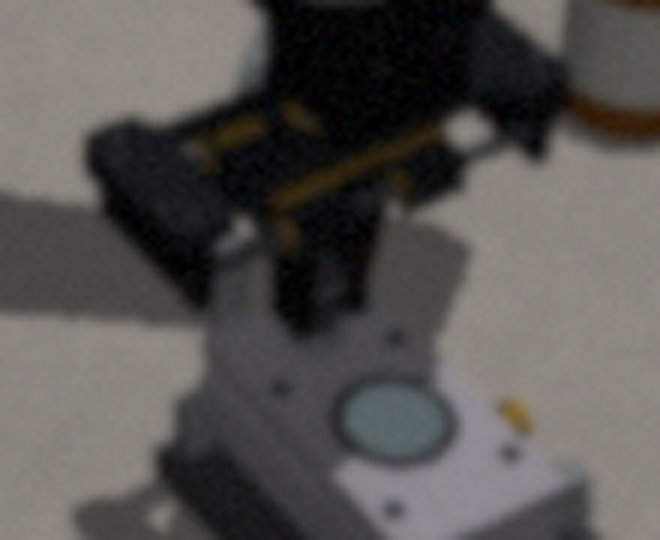

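Request:
apply_moves(
  xyz=[
    [0.002, 0.0, 0.0],
    [0.002, 0.0, 0.0],
  ],
  twist=[0, 0],
  claw=[0.1, 0.1],
)

```text
time_s: 20.6
tcp_pos: [0.5596, 0.0766, 0.0929]
ee_rot: [[-0.023, -0.297, -0.955], [0.028, -0.955, 0.296], [-0.999, -0.02, 0.03]]
wrist_force: [-1.8, -1.1, 7.2]
gripper_width: 0.2
```

```bash
python3 look.py 28
```

```text
t 20.6 tcp [0.5596 0.0766 0.0929] yaw -107.28 tilt [-0.023  0.028 -0.999] F [-1.8 -1.1  7.2] M [-0.53  0.64  0.05] g 0.2 q [ 23.  25. -17.  -3. -49.  51.]
tip est [0.5577 0.0789 0.011 ]
tip px [313. 429.] hole px z.068 [309. 337.] top fit [309. 335.]
```

View pics/c28.png

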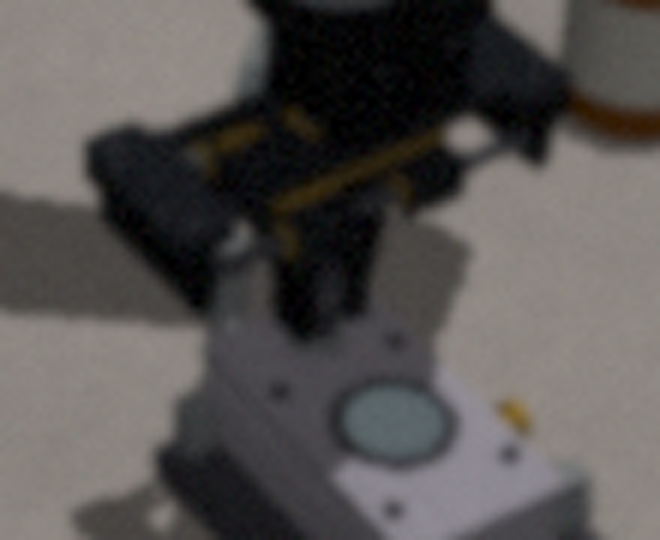

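Request:
apply_moves(
  xyz=[
    [0.002, 0.0, 0.0],
    [0.002, 0.0, 0.0],
    [0.002, 0.0, 0.0],
  ],
  twist=[0, 0, 0],
  claw=[0.1, 0.1, 0.1],
)

```text
time_s: 20.95
tcp_pos: [0.5594, 0.0767, 0.0905]
ee_rot: [[-0.022, -0.295, -0.955], [0.027, -0.955, 0.295], [-0.999, -0.02, 0.029]]
wrist_force: [-2.9, -0.7, 8.0]
gripper_width: 0.196
```

```bash
python3 look.py 29
```

```text
t 20.95 tcp [0.5594 0.0767 0.0905] yaw -107.18 tilt [-0.022  0.027 -0.999] F [-2.9 -0.7  8. ] M [-0.41  0.88  0.07] g 0.196 q [ 23.  25. -17.  -3. -48.  51.]
tip est [0.5576 0.0789 0.0085]
tip px [312. 432.] hole px z.068 [309. 337.] top fit [309. 335.]
```

Request:
apply_moves(
  xyz=[
    [0.004, 0.0, 0.0],
    [0.004, 0.0, 0.0],
    [0.004, 0.0, 0.0],
  ],
  twist=[0, 0, 0],
  claw=[0.1, 0.1, 0.1],
)

```text
time_s: 21.3
tcp_pos: [0.5593, 0.0766, 0.0888]
ee_rot: [[-0.02, -0.29, -0.957], [0.025, -0.957, 0.29], [-0.999, -0.018, 0.026]]
wrist_force: [-7.4, -1.1, 22.2]
gripper_width: 0.198
```

```bash
python3 look.py 30
```

```text
t 21.3 tcp [0.5593 0.0766 0.0888] yaw -106.88 tilt [-0.02   0.025 -0.999] F [-7.4 -1.1 22.2] M [-0.37  2.55  0.05] g 0.198 q [ 23.  25. -17.  -2. -48.  51.]
tip est [0.5577 0.0787 0.0068]
tip px [312. 436.] hole px z.068 [309. 337.] top fit [309. 335.]
```

View pics/c30.png

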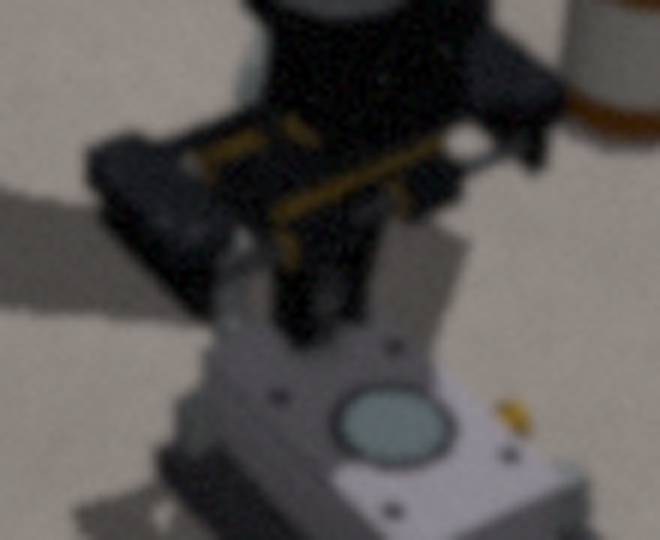

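```bash
python3 - <<'E'
from cv import *
st()
for i in range(4): imaging.capture('top')
st()
E
```

```text
t 21.35 tcp [0.5593 0.0766 0.0888] yaw -106.88 tilt [-0.02   0.025 -1.   ] F [-7.4 -1.1 20.6] M [-0.44  2.4   0.03] g 0.197 q [ 23.  25. -17.  -2. -48.  51.]
t 21.55 tcp [0.5593 0.0766 0.0888] yaw -106.89 tilt [-0.02   0.025 -0.999] F [-7.7 -0.7 21.6] M [-0.4   2.43  0.06] g 0.197 q [ 23.  25. -17.  -2. -48.  51.]
```

Request:
apply_moves(
  xyz=[
    [0.004, 0.0, 0.002],
    [0.004, 0.0, 0.002],
    [0.004, 0.0, 0.002],
  ],
  twist=[0, 0, 0],
  claw=[0.1, 0.1, 0.1],
)

```text
time_s: 21.85
tcp_pos: [0.5587, 0.0768, 0.0888]
ee_rot: [[-0.005, -0.285, -0.959], [0.022, -0.958, 0.285], [-1.0, -0.019, 0.011]]
wrist_force: [-2.3, -5.0, 16.6]
gripper_width: 0.198
```

```bash
python3 look.py 31; python3 - <<'E'
from cv import *
for i in range(10): imaging.capture('top')
st()
E
```

```text
t 21.85 tcp [0.5587 0.0768 0.0888] yaw -106.55 tilt [-0.005  0.022 -1.   ] F [-2.3 -5.  16.6] M [-1.53  0.87 -0.04] g 0.198 q [ 24.  25. -18.  -2. -47.  51.]
tip est [0.5583 0.0786 0.0068]
tip px [313. 436.] hole px z.068 [309. 337.] top fit [309. 335.]
t 22.4 tcp [0.5587 0.0769 0.0887] yaw -106.56 tilt [-0.005  0.022 -1.   ] F [-2.5 -5.1 16.4] M [-1.57  0.8   0.01] g 0.196 q [ 24.  25. -18.  -2. -47.  51.]
```

View pics/c31.png

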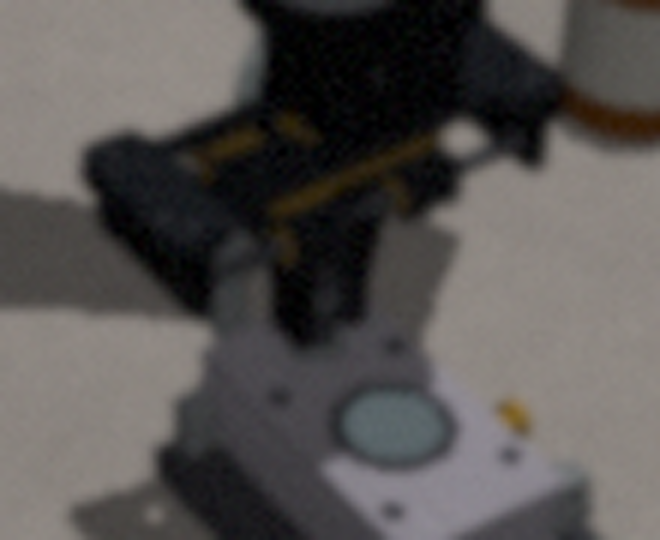

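View pics/s31.png

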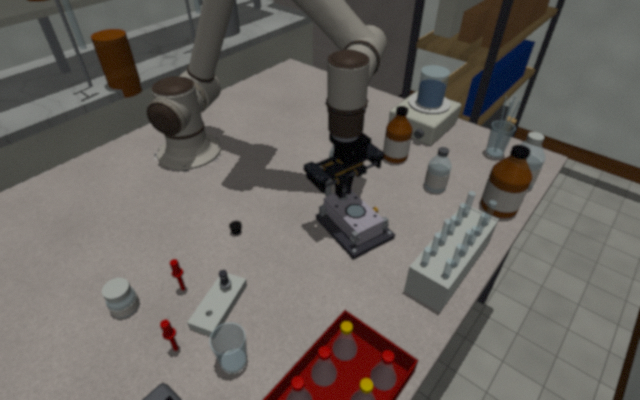

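Request:
apply_moves(
  xyz=[
    [0.005, 0.001, 0.0],
    [0.006, 0.001, 0.0],
  ],
  twist=[0, 0],
  claw=[0.1, 0.1],
)

```text
time_s: 22.6
tcp_pos: [0.5595, 0.0762, 0.0883]
ee_rot: [[-0.0, -0.281, -0.96], [0.022, -0.959, 0.281], [-1.0, -0.022, 0.006]]
wrist_force: [-14.7, 4.2, 37.5]
gripper_width: 0.2
```

```bash
python3 look.py 32; python3 - <<'E'
from cv import *
for i in range(10): imaging.capture('top')
st()
E
```

```text
t 22.6 tcp [0.5595 0.0762 0.0883] yaw -106.35 tilt [-0.     0.022 -1.   ] F [-14.7   4.2  37.5] M [1.26 4.73 0.02] g 0.2 q [ 24.  25. -19.  -2. -46.  51.]
tip est [0.5594 0.078  0.0064]
tip px [314. 439.] hole px z.068 [309. 337.] top fit [309. 335.]
t 23.15 tcp [0.5594 0.0762 0.0885] yaw -106.34 tilt [ 0.     0.023 -1.   ] F [-11.8   2.8  31.1] M [0.54 3.69 0.03] g 0.194 q [ 24.  25. -19.  -2. -46.  51.]
```

View pics/c32.png

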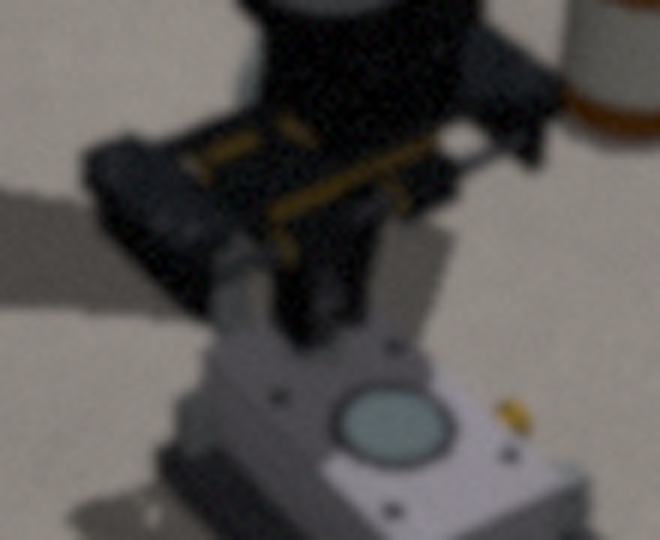

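Request:
apply_moves(
  xyz=[
    [0.003, 0.0, 0.001],
  ],
  twist=[0],
  claw=[0.1],
)

```text
time_s: 23.25
tcp_pos: [0.5589, 0.0765, 0.089]
ee_rot: [[0.003, -0.28, -0.96], [0.022, -0.96, 0.28], [-1.0, -0.022, 0.003]]
wrist_force: [0.6, -5.6, 2.2]
gripper_width: 0.196
```

```bash
python3 look.py 33; python3 - <<'E'
from cv import *
for i in range(20): imaging.capture('top')
st()
E
```

```text
t 23.25 tcp [0.5589 0.0765 0.089 ] yaw -106.25 tilt [ 0.003  0.022 -1.   ] F [ 0.6 -5.6  2.2] M [-1.75  0.06 -0.01] g 0.196 q [ 24.  25. -19.  -2. -46.  51.]
tip est [0.5592 0.0784 0.007 ]
tip px [314. 437.] hole px z.068 [309. 337.] top fit [309. 335.]
t 24.3 tcp [0.559  0.0764 0.0888] yaw -106.25 tilt [ 0.002  0.022 -1.   ] F [-5.5 -1.5 17.4] M [-0.65  1.61  0.07] g 0.196 q [ 24.  25. -19.  -2. -46.  51.]
```

View pics/c33.png

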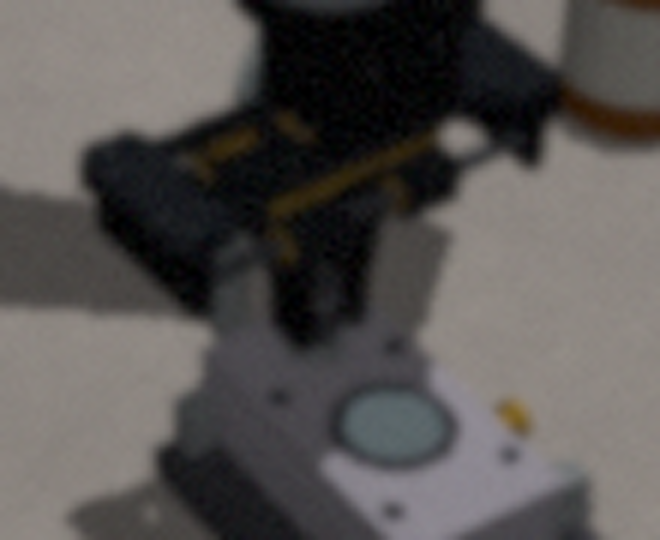

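```bash
python3 look.py 34; python3 - <<'E'
import cv2,numpy as np
def en(f):
    s=cv2.imread(f); c=s[170:215,325:370].astype(float); c=np.clip((c-40)*3.5,0,255).astype(np.uint8)
    return cv2.resize(c,(400,400),interpolation=cv2.INTER_CUBIC)
cv2.imwrite('pics/e34.png',np.hstack([en('pics/s34.png'),en('pics/s32.png')]))
E
```

```text
t 24.3 tcp [0.559  0.0764 0.0888] yaw -106.25 tilt [ 0.002  0.022 -1.   ] F [-5.5 -1.5 17.4] M [-0.65  1.61  0.07] g 0.196 q [ 24.  25. -19.  -2. -46.  51.]
tip est [0.5592 0.0783 0.0068]
tip px [314. 438.] hole px z.068 [309. 337.] top fit [309. 335.]
```

View pics/e34.png

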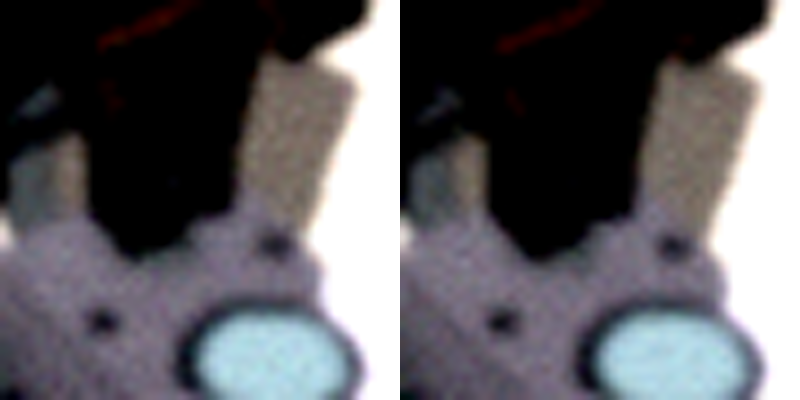

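The screw marks, at about (103,320) and (275,243) in both halves, sit in the same place at 17 N as at 31–37 N. So the cover is fully shut, with the collar on it and the push steady. I'm handing in.

```bash
python3 - <<'E'
from cv import *
print(job.finish_job()); 
E
```

```text
the job is handed in; nothing more can be done
None
```

I did the job in the order asked and handed it in at about 24 s, with the gripper still holding the longer pin and pressing down on it.

1. **Holder:** I pinched the post and swung the holder round until it met its stop, where the force rose to about 19 N.
2. **Cover:** I folded it down with closed fingers until about 9 N on the sprung pad.
3. **Pin:** I took the longer dark pin from the stand and pushed it through the holes. The first try landed beside the hole and pressed on the cover at about 5 N. I lifted it, corrected by about 2.5 mm from the camera image, and it then went through freely.

**Last checks**
- **Pin depth:** the tip is estimated at 6.8 mm above the table; with the collar on the shut cover it should be 6 mm.
- **Cover:** it sits at the same height in the image at 17 N as at 31–37 N, so I take it to be fully shut.
- **Push:** the downward force settled at 17.4 N, held over the last second before I handed in, and about 9 N is needed. It had dipped to 2 N for a moment during my last adjustment and read 37 N just before that.
- **Tilt and side force:** the tool leans about 1.3°, with about 6 N of sideways force left.
- **Other things:** in the scene pictures the shorter pin, bottle, beaker and flask look unmoved. I checked this by eye only.

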